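# Pack the implant set box for the steriliser

## Robot

A 7-joint arm with a two-finger parallel gripper is mounted at the origin on a cart in front of the work surface, level with it; the furniture and walls round the work are solid. World frame = base frame: x ahead of the robot, y to its left, z up, the work surface at z = 0. Lengths are in mm, angles in rad, forces in N, time in s.
With the tool pointing down it reaches from about 350 to 900 mm from the base axis. Payload 8.1 kg.
Tool frame: the origin (TCP) lies at the very end of the fingers, on their centre line; the grasp point (between the pads) lies env.tcp_to_grasp behind it (env.tcp_to_grasp is the distance from the TCP to the grasp point, in mm); z points along the fingers, y is the line along which they close (so a half turn about z gives the same grasp; the last joint's range is limited). The gripper opens to 85 mm and grips with 20 to 120 N. Pads are 22 mm wide; open, the fingers measure 114 mm over their backs; the gripper's body (76 mm by 85 mm) begins 54 mm behind the grasp point. The pads swing forward as they close: fully open they stand 13 mm farther back than shut.
Start: joints at [1.149, 0.434, 0.025, 1.573, -0.012, 1.134, -0.075], TCP at [195.869, -593.529, 231.323] pointing down, gripper open.
Joint ranges: [-2.62, 2.62], [-0.44, 2.09], [-1.27, 1.32], [0.08, 2.57], [-1.32, 4.46], [0.12, 2], [-2.74, 2.74]. Speed limits (rad/s): [2.22, 2.22, 3.01, 3.01, 3.14, 3.14, 3.14].

## Interface

Orientations are given as a 3x3 rotation matrix whose columns are the frame's x, y, z axes.
In Python, from cell import env gives the robot as it stands. The module is installed in compiled form; this text tells all that it offers.
- The arm moves only by the tool step_arm, never from a script. Its argument "targets" is a list of rows, each an object of numbers: "x", "y", "z": the shift along the tool's x, y, z scaled (see below); "wx", "wy", "wz": the turn, a rotation vector about the tool's x, y, z scaled (see below). A call has 1 to 20 rows; each row shifts and turns the commanded pose from where the row before left it, along the tool's axes as they then stand; what a row does not reach is not made up. The controller multiplies each number of a shift by 1 m and each number of a turn by 90 degrees. A row lasts 1/8 s, in which the tool goes at most 62.5 mm and 10.7 degrees, less where a joint would pass 70% of its speed; a pose out of reach is approached as far as the arm can. A call with a number of a shift or a turn outside -1 to 1 is refused whole. A call with a gripper value outside its range is refused whole. "fingers" is the opening, from 0 (shut) to 1 (fully open), set as the call begins (left out, the last holds). The fingers move at their own pace and stop on an object; "force" is the grip in N (left out, the last holds). Time passes only in rows, so rows that do not move let the fingers close. It gives the time, the measured TCP pose, the force, the opening and the grip force at its end, in the units of the state.
- env.sense(): the state, without advancing time (a new reading comes with each control period).
- env.grab_frame(name): name is "side" or "top" or "wrist"; returns the picture (384x512x3 uint8, red, green, blue); there is no depth.
- env.camera_info(name): a dict with "vfov" (degrees; the focal length in pixels is half the picture's height over the tangent of half this angle, whatever the lens; pixels are square), "cx", "cy" (the principal point, pixels), "D" ([k1, k2, p1, p2, k3] as OpenCV has them; the pictures are not rectified), "R" (3x3) and "t" (3): a world point X has camera coordinates R X + t. Camera axes: x right, y down, z forward; pixel columns grow to the right and rows downward; lengths in mm; the calibration is good to about 2 mm. A picture is of the moment at which its call begins: read the wrist's pose just before it. camera_info takes no time and is no camera call; for the wrist camera it gives the pose at the moment of the call.
- env.job_done(): hands the job in; it is judged then, once.
Trained networks look in the newest picture that a camera, given by its name, has taken for a name from the list of things; names that differ only in an ending like _2 or _b are one class to them, and where a whole thing is asked for, a point or a joint stands for the part that bears it (a point fixed in the world has none). Each returns a list of dicts, best first, with "conf" (0 to 1); they miss things now and then, are a little off and sometimes report something else, mostly with a low value. They report only what shows in the picture. A call takes as long as a camera call.
- env.recognise(target, camera): "location" ([x, y, z] in mm, in world coordinates, good to about 4 mm: the middle of the surface that is visible of it).
- env.silhouettes(target, camera): "pixels" (384x512 bool, what is visible of it).
The state is a dict: "t": time; "qpos": joint angles; "joint_vel": joint speeds; "effort": joint torques, N m; "ee_pos": TCP position; "eef_rot": TCP orientation; "contact_force": force on the tool from outside, world axes, zero at the start; "moment": the same for the moment, N m; "gripper_width": opening from 0.0 (shut) to 1.0 (fully open); "gripper_force": force on a finger pad.
Only numpy, scipy, OpenCV 4.12 (cv2) and the standard library are available. Lean on these libraries where they do the work, as an engineer would, in place of code of your own. Each camera call takes 0.05 s, during which the arm holds its last target. There are 200 camera calls.

## Task

Pack the open steel set box for the steriliser: first set the wire basket, still empty of the cup, down in the box, then stand the little steel cup in the wire ring inside the basket, then lay the drill tray on the basket with its flange resting on the basket's rim, and last put the lid on the box. Each piece must lie flat and fully home, and the cup, which holds screws, must stay upright all the way.

Things in the scene. Friction and masses are not known exactly. Their poses are not given: they have to be found in the camera images.
- set_box: Open empty steel tub, fast to the bench, no grip: 155 (x) x 125 (y) mm over the bead, 72 high. Origin: centre of underside, z up. Inside floor at z = 4; inside 148 x 118 at the top, 138 x 108 at the floor. Packed, the origins lie centred over this one: basket at z = 4, cup 7, drill tray 42, lid 60 mm, x axes along its x; basket, tray and lid fit either way round.
- basket: Loose steel wire basket, 0.25 kg: rim 138 (x) x 108 (y) mm, inside it 130 x 100; 50 high; foot 128 x 98. Origin: centre of underside, z up; floor at z = 3. Central grip: upright black bar 10 thick (y), 56 long (x), z = 13 to 35, with 28 mm free each side above z = 11: open the fingers about 30. Wire ring for the cup round x = 0, y = +24.5, 37 mm inside, top at z = 10.5. Ratchet fast at -y.
- cup: Loose round steel cup with a few screws (fast), 0.06 kg, 31 mm high: straight, 34 mm across from z = 9 up; below it tapers to a 24 mm foot. Origin: centre of underside, z up; yaw is free. In the ring its origin is 3 mm above the basket's; there fingers have room only on the two sides along the basket's x (40 mm each), not along y.
- drill_tray: Loose shallow steel tray, drills standing along both long sides, 0.22 kg: flange 138 (x) x 108 (y) mm, z = 12 to 14.5, rests on the basket's rim; body below it 126 x 96, at the bottom 122 x 92, drops inside the rim. Origin: centre of underside, z up; floor at z = 2.5. Central grip: upright black bar 10 thick (y), 56 long (x), z = 6 to 27, with 28 mm free each side: open the fingers only about 30.
- lid: Loose steel lid, 0.3 kg: plate with flared skirt, 172 (x) x 142 (y) mm over all. Origin: centre of the skirt's lower edge, z up; plate underside at z = 12 mm (rests on the box's bead), top at 16. The skirt goes outside the bead: inside 167 x 137 at its lower edge, 160 x 130 at the plate. Handle: black bar 10 thick (y), 64 long (x), z = 29.5 to 43.5, centred.

How it is judged (in metres and radians):
On the way, in this order (a step that is already met when the one before it is completed fails the run):
1. the basket, without the cup, is down in the box (horizontal distance between basket and set_box below 0.008 m and z of basket in the frame of set_box between 0.0005 and 0.0075 m and angle between the x axis of basket and the x axis of set_box, either way round below 0.1 rad and angle between basket's own z axis and vertical below 0.05 rad and horizontal distance between cup and basket above 0.08 m), for 0.2 s.
2. the cup stands in the basket's ring, the basket in the box (horizontal distance between basket and set_box below 0.008 m and z of basket in the frame of set_box between 0.0005 and 0.0075 m and angle between the x axis of basket and the x axis of set_box, either way round below 0.1 rad and angle between basket's own z axis and vertical below 0.05 rad and x of cup in the frame of basket between -0.006 and 0.006 m and y of cup in the frame of basket between 0.0185 and 0.0305 m and z of cup in the frame of basket between -0.0005 and 0.0065 m and angle between cup's own z axis and vertical below 0.1 rad), for 0.2 s.
3. the drill tray lies on the basket's rim, over the cup (all of step 2 and horizontal distance between drill_tray and set_box below 0.008 m and z of drill_tray in the frame of set_box between 0.0385 and 0.0455 m and angle between the x axis of drill_tray and the x axis of set_box, either way round below 0.1 rad and angle between drill_tray's own z axis and vertical below 0.05 rad), for 0.2 s.
4. the lid is on the box (all of step 3 and horizontal distance between lid and set_box below 0.006 m and z of lid in the frame of set_box between 0.0565 and 0.0635 m and angle between the x axis of lid and the x axis of set_box, either way round below 0.1 rad and angle between lid's own z axis and vertical below 0.05 rad), for 0.2 s.
At the end, for the whole second after the job is handed in: Basket, drill tray and lid at their seated heights in and on the box (3.5 mm), centred within 8 mm (lid 6 mm), lengthwise within 0.1 rad, level within 0.05 rad; the cup in the ring within 6 mm (height 3.5 mm), upright within 0.1 rad; all at rest (under 0.02 m/s) (all of step 4 and linear speed of each of basket, cup, drill_tray, lid below 0.02 m/s); the robot touches nothing.
It fails at once if the cup is tipped by more than 0.6 rad (angle between cup's own z axis and vertical above 0.6 rad).
It also fails if it takes over 128 s, if anything falls off the work surface, if the arm or the gripper's body presses on something with over 40 N, if the wrist force passes 120 N, or if a joint passes its speed limit or range.

## Working session

There is one attempt and no reset: what is moved stays moved. The work goes in short steps, Python scripts to look and compute and a tool call to move; the robot and the scene stay as the last step left them, time stands still between calls to the robot, and variables do not carry over. Pictures are saved under pics/ and viewed, at most 14 in all, crops included, and the job is handed in when it is done.

Besides the shell and the picture viewer there is one more tool, called after "Call:" as a command line: name --argument value ..., lists and objects as JSON in quotes. step_arm: Moves the arm, as the interface text tells. Shifts and turns lie within -1 to 1; 1 stands for 1 m of shift or 90 degrees of turn. Its arguments: {"type":"object","properties":{"targets":{"type":"array","items":{"type":"object","properties":{"x":{"type":"number"},"y":{"type":"number"},"z":{"type":"number"},"wx":{"type":"number"},"wy":{"type":"number"},"wz":{"type":"number"}}}},"fingers":{"type":"number"},"force":{"type":"number"}},"required":["targets"]}

```bash
mkdir -p pics
cat > h.py <<'E'
import numpy as np, cv2
from cell import env
def K(i):
    f=192/np.tan(np.radians(i['vfov'])/2); return np.array([[f,0,i['cx']],[0,f,i['cy']],[0,0,1.]])
def ray(i,uv):
    p=cv2.undistortPoints(np.array(uv,float).reshape(-1,1,2),K(i),np.array(i['D'],float)).reshape(-1,2)
    R=np.array(i['R']);d=np.c_[p,np.ones(len(p))]@R; return -R.T@np.array(i['t']),d
def onz(i,uv,z):
    c,d=ray(i,uv); return c+d*((z-c[2])/d[:,2])[:,None]
def proj(i,X):
    R=np.array(i['R'],float);return cv2.projectPoints(np.array(X,float).reshape(-1,1,3),cv2.Rodrigues(R)[0],np.array(i['t'],float),K(i),np.array(i['D'],float))[0].reshape(-1,2)
def tri(obs):
    A=np.zeros((3,3));b=np.zeros(3)
    for i,uv in obs:
        c,d=ray(i,[uv]);d=d[0]/np.linalg.norm(d[0]);P=np.eye(3)-np.outer(d,d);A+=P;b+=P@c
    return np.linalg.solve(A,b)
def save(n,im): cv2.imwrite('pics/'+n+'.png',cv2.cvtColor(im,cv2.COLOR_RGB2BGR))
E
python3 - <<'E'
from h import *
np.set_printoptions(precision=1,suppress=True)
print(env.tcp_to_grasp)
ims=[]
for c in ['top','side']:
    im=env.grab_frame(c);save(c+'0',im)
    i=env.camera_info(c);print(c,i['vfov'],-np.array(i['R']).T@i['t'],i['D'])
    for o in ['set_box','basket','cup','drill_tray','lid']:
        for r in env.recognise(o,c)[:2]:print(o,'rec',np.array(r['location']),r['conf'])
        s=env.silhouettes(o,c)
        for q in s[:1]:
            m=q['pixels'].astype(np.uint8);np.save(f'pics/{c}_{o}.npy',m)
            cn=max(cv2.findContours(m,0,2)[0],key=cv2.contourArea)
            print('  sil',q['conf'],m.sum(),cv2.minAreaRect(cn))
E
```

```text
18.700000000000003
top 55.206269387126966 [ 412.    33.4 1079.6] [0. 0. 0. 0. 0.]
set_box rec [458.6 227.9   1.6] 0.56
set_box rec [440.9  14.8   9.5] 0.36
  sil 0.7 2554 ((182.12350463867188, 184.30587768554688), (56.61885452270508, 46.09772491455078), 77.47119140625)
  sil 0.69 570 ((124.99311065673828, 171.58277893066406), (53.02598571777344, 21.90331268310547), 49.76364517211914)
cup rec [ 461.2 -174.7    7.1] 0.58
drill_tray rec [ 494.2 -369.9    5.4] 0.93
  sil 0.64 1789 ((388.0, 177.5), (47.0, 38.0), 90.0)
lid rec [444.1  11.9   8.9] 0.88
  sil 0.74 2819 ((256.211181640625, 192.5486297607422), (48.75221633911133, 58.57058334350586), 8.880660057067871)
side 47.01640882465305 [  28.7 1345.4  676.7] [-0.1  0.   0.   0.   0. ]
set_box rec [458.  263.3  40.9] 0.74
  sil 0.58 1945 ((225.57125854492188, 208.50341796875), (53.41566467285156, 39.19368362426758), 2.726310968399048)
basket rec [468.6 433.1  20.6] 0.84
  sil 0.66 1264 ((197.863525390625, 245.4591064453125), (53.683223724365234, 36.163700103759766), 1.4320961236953735)
cup rec [ 452.2 -157.    29. ] 0.47
  sil 0.48 73 ((261.0, 166.5), (9.0, 8.0), 90.0)
drill_tray rec [ 492.7 -367.1    9.3] 0.73
  sil 0.58 348 ((265.85174560546875, 151.27931213378906), (31.806421279907227, 12.373777389526367), 4.763641834259033)
lid rec [416.5  16.5  12.5] 0.94
lid rec [459.7 262.1  39. ] 0.17
  sil 0.71 724 ((253.18484497070312, 190.76515197753906), (50.55738830566406, 22.255094528198242), 10.12467098236084)
```

View pics/top0.png

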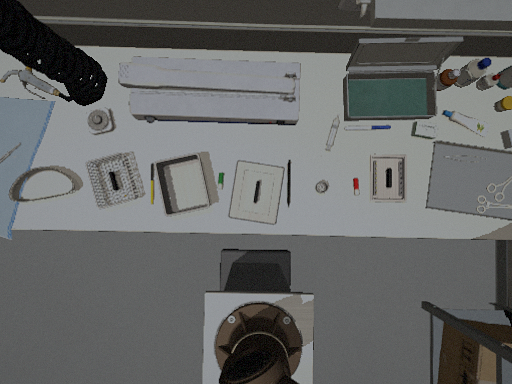

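View pics/side0.png

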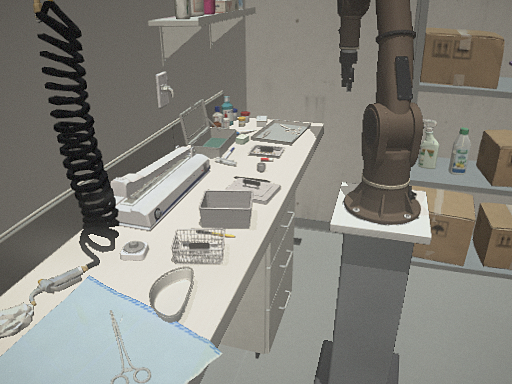

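The top view (up = +x, left = +y) shows the basket at (115,180), box (183,184), lid (257,192), cup (321,186) and tray (388,178). Every bar runs roughly along world x. The networks' locations agree with this. The side view shows the same row of things, and the arm is clear of all of them.

Run:
```python
from h import *
np.set_printoptions(precision=3,suppress=True)
s=env.sense();print(s['ee_pos'],'\n',np.array(s['eef_rot']),s['t'],s['contact_force'])
i=env.camera_info('wrist');R=np.array(i['R']);c=-R.T@i['t']
print(i['vfov'],i['D'],'cam in tool',np.array(s['eef_rot']).T@(c-s['ee_pos']),'\n',np.array(s['eef_rot']).T@R.T)
i=env.camera_info('top');im=cv2.imread('pics/top0.png',0)
for n,(u,v),z in [('basket',(114,181),35),('box',(183,184),72),('lid',(257,192),43),('cup',(321.5,186.5),31),('tray',(388.5,178),27)]:
    w=im[v.__int__()-16:int(v)+16,int(u)-12:int(u)+12]
    m=(w<60).astype(np.uint8);n_,l,st,ce=cv2.connectedComponentsWithStats(m)
    if n in('basket','lid','tray'):
        k=1+np.argmax(st[1:,4]);ys,xs=np.where(l==k);pts=np.c_[xs,ys].astype(np.float32)
        vx,vy,x0,y0=cv2.fitLine(pts,2,0,.01,.01).ravel();o=np.array([int(u)-12+x0,int(v)-16+y0])
        P=onz(i,[o,o+5*np.array([vx,vy])],z);d=P[1]-P[0];print(n,P[0],'yaw',np.degrees(np.arctan(d[1]/d[0])))
    else: print(n,onz(i,[(u,v)],z))
```

```text
[ 195.879 -593.537  231.324] 
 [[ 0.95   0.313  0.   ]
 [ 0.313 -0.95  -0.   ]
 [ 0.     0.    -1.   ]] 1.1 [-0.005  0.123  0.129]
65.3351631409481 [-0.039  0.     0.     0.     0.   ] cam in tool [  82.321   -0.153 -142.923] 
 [[ 0.001 -0.947 -0.321]
 [ 1.     0.001  0.   ]
 [ 0.    -0.321  0.947]]
basket [464.106 421.167  35.   ] yaw 19.289642564308238
box [[457.636 218.675  72.   ]]
lid [442.765  16.838  43.   ] yaw -7.392319326647665
cup [[ 461.916 -169.543   31.   ]]
tray [ 492.846 -363.116   27.   ] yaw -0.58776885147607
```

Call:
step_arm --targets '[{"x": 0.0506, "y": -0.0179, "z": -0.004}, {"x": 0.0506, "y": -0.0179, "z": -0.004}, {"x": 0.0506, "y": -0.0179}, {"x": 0.0506, "y": -0.0179}, {"x": 0.0506, "y": -0.0179}, {"x": 0.0506, "y": -0.0179}, {"x": 0.0506, "y": -0.0179}, {"wz": 0.101}, {"wz": 0.101}, {}, {}]' --fingers 1

```text
$.targets[0]: bad value
```

```bash
cat >> h.py <<'E'
np.set_printoptions(precision=1,suppress=True)
def st():
    s=env.sense();R=np.array(s['eef_rot']);print('t',round(s['t'],2),'p',np.array(s['ee_pos']),'yaw',round(np.degrees(np.arctan2(R[1,0],R[0,0])),2),'down',np.round(R[:,2],4),'F',np.array(s['contact_force']),'w',round(s['gripper_width'],3),round(s['gripper_force'],1));return s
def look(n):
    s=st();i=env.camera_info('wrist');im=env.grab_frame('wrist');save(n,im)
    np.save('pics/'+n+'_i.npy',i,allow_pickle=True);return s,i,im
def bar(i,im,X,z,r=60,th=60):
    """bar top near world X: centroid & yaw from dark pixels"""
    g=cv2.cvtColor(im,cv2.COLOR_RGB2GRAY);u,v=proj(i,[[X[0],X[1],z]])[0];m=(g<th).astype(np.uint8)
    M=np.zeros_like(m);cv2.circle(M,(int(u),int(v)),r,1,-1);n,l,stt,c=cv2.connectedComponentsWithStats(m*M)
    k=1+np.argmax(stt[1:,4]);ys,xs=np.where(l==k);rc=cv2.minAreaRect(np.c_[xs,ys].astype(np.float32))
    b=cv2.boxPoints(rc);e=b if np.linalg.norm(b[0]-b[1])<np.linalg.norm(b[1]-b[2]) else np.roll(b,-1,0)
    A=(e[0]+e[1])/2;B=(e[2]+e[3])/2;P=onz(i,[A,B,rc[0]],z);d=P[0]-P[1]
    return rc,P[2],np.degrees(np.arctan(d[1]/d[0])),np.linalg.norm(d)
E
python3 - <<'E'
from h import *
s,i,im=look('w_tray')
print(bar(i,im,(493,-363),27))
print([ (r['location'],r['conf']) for r in env.recognise('drill_tray','wrist')])
E
```

```text
t 1.1 p [ 195.9 -593.5  231.3] yaw 18.26 down [ 0. -0. -1.] F [-0.   0.1  0.1] w 0.999 0.0Traceback (most recent call last):
  File "<stdin>", line 3, in <module>
  File "h.py", line 28, in bar
    k=1+np.argmax(stt[1:,4]);ys,xs=np.where(l==k);rc=cv2.minAreaRect(np.c_[xs,ys].astype(np.float32))
        ~~~~~~~~~^^^^^^^^^^^
    return _wrapfunc(a, 'argmax', axis=axis, out=out, **kwds)
    return bound(*args, **kwds)
ValueError: attempt to get argmax of an empty sequence
```

View pics/w_tray.png

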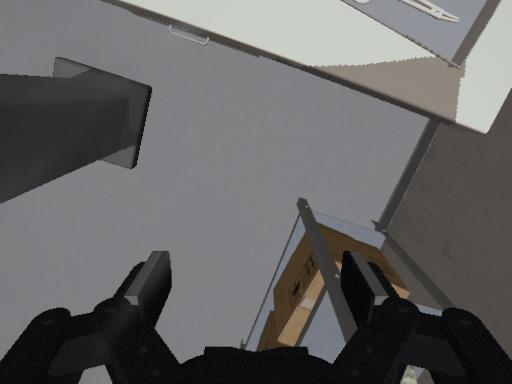

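The wrist view shows only the bench edge and the floor, with the fingers at the bottom, because the arm didn't move. The call was refused, probably because each row needs all six numbers.

Call:
step_arm --targets '[{"x": 0.0506, "y": -0.0179, "z": -0.004, "wx": 0, "wy": 0, "wz": 0}, {"x": 0.0506, "y": -0.0179, "z": -0.004, "wx": 0, "wy": 0, "wz": 0}, {"x": 0.0506, "y": -0.0179, "z": 0, "wx": 0, "wy": 0, "wz": 0}, {"x": 0.0506, "y": -0.0179, "z": 0, "wx": 0, "wy": 0, "wz": 0}, {"x": 0.0506, "y": -0.0179, "z": 0, "wx": 0, "wy": 0, "wz": 0}, {"x": 0.0506, "y": -0.0179, "z": 0, "wx": 0, "wy": 0, "wz": 0}, {"x": 0.0506, "y": -0.0179, "z": 0, "wx": 0, "wy": 0, "wz": 0}, {"x": 0, "y": 0, "z": 0, "wx": 0, "wy": 0, "wz": 0.101}, {"x": 0, "y": 0, "z": 0, "wx": 0, "wy": 0, "wz": 0.101}, {"x": 0, "y": 0, "z": 0, "wx": 0, "wy": 0, "wz": 0}, {"x": 0, "y": 0, "z": 0, "wx": 0, "wy": 0, "wz": 0}]' --fingers 1

```text
t: 2.52
ee_pos: [492.9, -363.6, 239.3]
eef_rot: [[1.0, 0.005, -0.0], [0.005, -1.0, -0.0], [-0.0, 0.0, -1.0]]
contact_force: [0.4, -1.1, 0.8]
gripper_width: 0.997
gripper_force: 0.0
```

Run:
```python
from h import *
s,i,im=look('w_tray')
print([ (r['location'],r['conf']) for r in env.recognise('drill_tray','wrist')])
print(bar(i,im,(493,-363),27))
```

```text
t 2.52 p [ 492.9 -363.6  239.3] yaw 0.27 down [-0. -0. -1.] F [ 0.4 -1.1  0.8] w 0.997 0.0
[([494.0, -372.6, 2.2], 0.97)]
(((261.2083740234375, 161.97105407714844), (70.75753784179688, 88.42864990234375), 2.095252752304077), array([ 494.1, -370.2,   27. ]), np.float64(-1.410183260470536), np.float64(109.68241889877717))
```

View pics/w_tray.png

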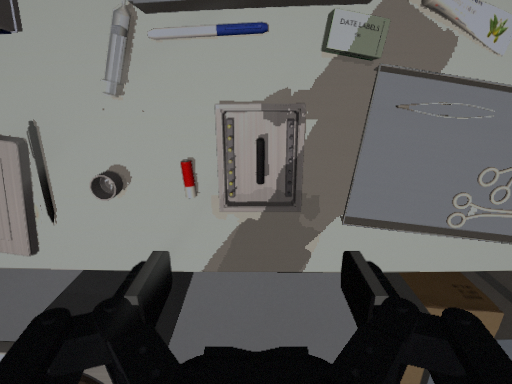

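The wrist view shows the tray with its bar at about (261,161), the cup at (106,185), and part of the lid at the left edge. Next I'll go to the box and basket.

Call:
step_arm --targets '[{"x": -0.006, "y": -0.059, "z": -0.004, "wx": 0, "wy": 0, "wz": 0}, {"x": -0.006, "y": -0.059, "z": -0.004, "wx": 0, "wy": 0, "wz": 0}, {"x": -0.006, "y": -0.059, "z": -0.004, "wx": 0, "wy": 0, "wz": 0}, {"x": -0.006, "y": -0.059, "z": -0.004, "wx": 0, "wy": 0, "wz": 0}, {"x": -0.006, "y": -0.059, "z": -0.004, "wx": 0, "wy": 0, "wz": 0}, {"x": -0.006, "y": -0.059, "z": 0, "wx": 0, "wy": 0, "wz": 0}, {"x": 0, "y": -0.059, "z": 0, "wx": 0, "wy": 0, "wz": 0}, {"x": 0, "y": -0.059, "z": 0, "wx": 0, "wy": 0, "wz": 0}, {"x": 0, "y": -0.059, "z": 0, "wx": 0, "wy": 0, "wz": 0}, {"x": 0, "y": -0.057, "z": 0, "wx": 0, "wy": 0, "wz": 0}, {"x": 0, "y": 0, "z": 0, "wx": 0, "wy": 0, "wz": 0}, {"x": 0, "y": 0, "z": 0, "wx": 0, "wy": 0, "wz": 0}]'

```text
t: 4.12
ee_pos: [456.2, 223.8, 259.2]
eef_rot: [[1.0, 0.002, -0.0], [0.002, -1.0, -0.001], [-0.0, 0.001, -1.0]]
contact_force: [-0.1, -0.4, 0.1]
gripper_width: 1.002
gripper_force: 0.0
```

Run:
```python
from h import *
i=np.load('pics/w_tray_i.npy',allow_pickle=True).item();im=cv2.cvtColor(cv2.imread('pics/w_tray.png'),cv2.COLOR_BGR2RGB)
print('tray',bar(i,im,(494,-370),27,r=32,th=40))
s,i,im=look('w_box')
for o in('set_box','basket'):print([ (r['location'],r['conf']) for r in env.recognise(o,'wrist')][:2])
print('bk',bar(i,im,(466,428),35,r=40,th=40))
```

```text
tray (((260.5, 160.5), (45.0, 7.0), 90.0), array([ 495.9, -369.4,   27. ]), np.float64(0.5990130186448664), np.float64(55.52972786196122))
t 4.12 p [456.2 223.8 259.2] yaw 0.13 down [-0. -0. -1.] F [-0.1 -0.4  0.1] w 1.002 0.0
[([455.7, 221.7, 4.6], 0.88)]
[([472.6, 421.3, 23.3], 0.62)]
bk (((100.62774658203125, 150.27374267578125), (44.765445709228516, 16.250885009765625), 64.98310852050781), array([469.4, 417.3,  35. ]), np.float64(17.35821228878975), np.float64(53.655160711715475))
```

View pics/w_box.png

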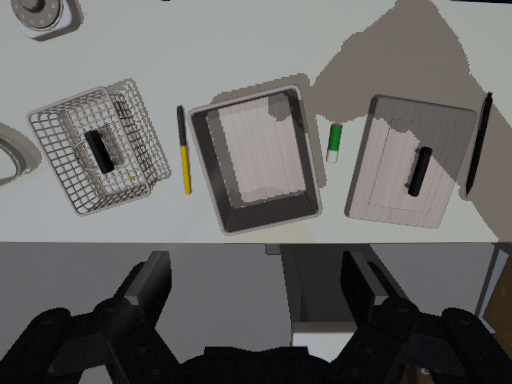

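The wrist view shows the basket with its bar at (100,150), the box centred near (256,160), and the lid with its handle at (420,171). Box and basket are turned by a similar angle. Now closer to the basket, with the yaw matched to its bar.

Call:
step_arm --targets '[{"x": 0.0035, "y": -0.049, "z": 0.016, "wx": 0, "wy": 0, "wz": 0}, {"x": 0.0035, "y": -0.049, "z": 0.016, "wx": 0, "wy": 0, "wz": 0}, {"x": 0.0035, "y": -0.049, "z": 0.016, "wx": 0, "wy": 0, "wz": 0}, {"x": 0.0035, "y": -0.049, "z": 0.016, "wx": 0, "wy": 0, "wz": 0}, {"x": 0, "y": 0, "z": 0, "wx": 0, "wy": 0, "wz": -0.1}, {"x": 0, "y": 0, "z": 0, "wx": 0, "wy": 0, "wz": -0.1}, {"x": 0, "y": 0, "z": 0, "wx": 0, "wy": 0, "wz": 0}, {"x": 0, "y": 0, "z": 0, "wx": 0, "wy": 0, "wz": 0}]' --fingers 0.36

```text
t: 5.28
ee_pos: [470.5, 419.6, 195.4]
eef_rot: [[0.952, 0.306, 0.0], [0.306, -0.952, -0.0], [0.0, 0.0, -1.0]]
contact_force: [0.1, 1.1, -0.5]
gripper_width: 0.361
gripper_force: 0.0
```

```bash
cat >> h.py <<'E'
from scipy.optimize import minimize
def ring(*rs):
    return np.array([[sx*a/2,sy*b/2,z] for a,b,z in rs for sx in(-1,1) for sy in(-1,1)])
MOD=dict(set_box=ring((155,125,72),(146,116,0)),lid=ring((172,142,0),(164,134,16)),drill_tray=ring((138,108,14.5),(122,92,0)))
def fit(i,mask,pts,x0,S=3):
    M=cv2.resize(mask.astype(np.uint8),None,fx=S,fy=S,interpolation=cv2.INTER_LINEAR)>0
    def cost(p):
        c,s=np.cos(p[2]/60),np.sin(p[2]/60);X=pts@np.array([[c,s,0],[-s,c,0],[0,0,1]])+[p[0],p[1],0]
        h=cv2.convexHull((proj(i,X)*S+S/2-.5).astype(np.float32));m=np.zeros(M.shape,np.uint8)
        cv2.fillConvexPoly(m,np.round(h*16).astype(np.int32),1,8,4);m=m>0
        return 1-(m&M).sum()/(m|M).sum()
    x0=np.array([x0[0],x0[1],np.radians(x0[2])*60]);r=minimize(cost,x0,method='Nelder-Mead',options=dict(initial_simplex=x0+np.array([[0,0,0],[8,0,0],[0,8,0],[0,0,6.]]),xatol=.05,fatol=1e-5))
    return r.x[0],r.x[1],np.degrees(r.x[2]/60),1-r.fun
E
python3 - <<'E'
from h import *
s,i,im=look('w_bk')
print('bk',bar(i,im,(469,417),35,r=60,th=40))
for o in ('basket','set_box'):
  for q in env.silhouettes(o,'wrist')[:1]:
    print(o,q['conf'],cv2.minAreaRect(max(cv2.findContours(q['pixels'].astype(np.uint8),0,2)[0],key=cv2.contourArea)))
E
```

```text
t 5.28 p [470.5 419.6 195.4] yaw 17.81 down [ 0. -0. -1.] F [ 0.1  1.1 -0.5] w 0.361 0.0
bk (((250.0, 174.0), (52.0, 8.0), 90.0), array([468.8, 425.4,  35. ]), np.float64(17.50161089049802), np.float64(56.40574913808366))
basket 0.78 ((250.0, 175.0), (134.0, 114.0), 90.0)
set_box 0.82 ((429.3411865234375, 239.96470642089844), (144.2587432861328, 149.03121948242188), 12.528807640075684)
```

View pics/w_bk.png

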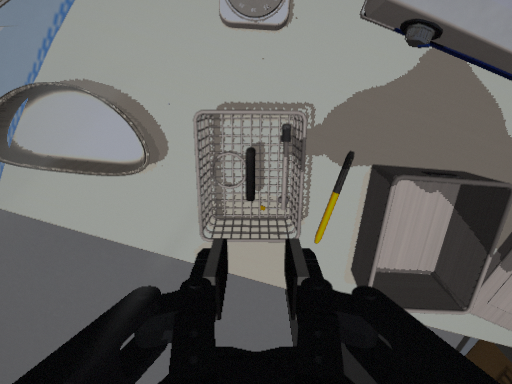

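The basket is square to the tool with its bar at (250,174). The ring is on the left at (230,168), which is +y, and the ratchet is on the right. I'll go down and re-measure from nearer.

Call:
step_arm --targets '[{"x": 0, "y": -0.003, "z": 0.045, "wx": 0, "wy": 0, "wz": 0}, {"x": 0, "y": -0.003, "z": 0.045, "wx": 0, "wy": 0, "wz": 0}, {"x": 0, "y": 0, "z": 0, "wx": 0, "wy": 0, "wz": 0}, {"x": 0, "y": 0, "z": 0, "wx": 0, "wy": 0, "wz": 0}]'

```text
t: 5.92
ee_pos: [468.5, 426.8, 106.9]
eef_rot: [[0.951, 0.31, 0.001], [0.31, -0.951, 0.001], [0.001, -0.001, -1.0]]
contact_force: [0.5, 1.5, 1.0]
gripper_width: 0.359
gripper_force: 0.0
```

Run:
```python
from h import *
i0=np.load('pics/w_bk_i.npy',allow_pickle=True).item()
i1=np.load('pics/w_box_i.npy',allow_pickle=True).item()
s,i,im=look('w_bk2')
b=bar(i,im,(468.8,425.4),35,r=60,th=40);print(b)
print('tri',tri([(i0,(250,174)),(i,b[0][0])]), tri([(i0,(250,174)),(i,b[0][0]),(i1,(100.6,150.3))]))
im=env.grab_frame('wrist');q=env.silhouettes('set_box','wrist')
q=q[:1]
for k in q: m=k['pixels'];print(k['conf'],np.where(m)[1].max(),np.where(m)[0].max())
# box from w_box picture: corners by quad approx in saved silhouettes unavailable -> use top view mask
it=env.camera_info('top');env.grab_frame('top')
m=env.silhouettes('set_box','top')[0]['pixels'];print('top fit',fit(it,m,MOD['set_box'],(457,221,15)))
it=env.camera_info('side');env.grab_frame('side')
m=env.silhouettes('set_box','side')[0]['pixels'];print('side fit',fit(it,m,MOD['set_box'],(457,221,15)))
```

```text
t 5.92 p [468.5 426.8 106.9] yaw 18.06 down [ 0.  0. -1.] F [0.5 1.5 1. ] w 0.359 0.0
(((258.0, 203.5), (71.0, 12.0), 90.0), array([469.9, 425.6,  35. ]), np.float64(18.237200160600167), np.float64(58.31669030205005))
tri [466.6 424.7  26.2] [466.  424.3  22.5]
0.74 511 383
top fit (np.float64(456.33732757715916), np.float64(222.99119613647795), np.float64(13.924893155526785), np.float64(0.9572653094865243))
side fit (np.float64(457.5425946088427), np.float64(220.62971946440888), np.float64(15.637222643498788), np.float64(0.9462945460610441))
```

Call:
step_arm --targets '[{"x": 0.0005, "y": 0.0014, "z": 0.03, "wx": 0, "wy": 0, "wz": 0}, {"x": 0, "y": 0, "z": 0.03, "wx": 0, "wy": 0, "wz": 0}, {"x": 0, "y": 0, "z": 0.02, "wx": 0, "wy": 0, "wz": 0}, {"x": 0, "y": 0, "z": 0.012, "wx": 0, "wy": 0, "wz": 0}, {"x": 0, "y": 0, "z": 0, "wx": 0, "wy": 0, "wz": 0}]'

```text
t: 6.9
ee_pos: [468.7, 424.8, 12.8]
eef_rot: [[0.951, 0.31, -0.001], [0.31, -0.951, -0.001], [-0.001, 0.0, -1.0]]
contact_force: [0.4, 0.1, 0.1]
gripper_width: 0.361
gripper_force: 0.0
```

Call:
step_arm --targets '[{"x": 0, "y": 0, "z": 0, "wx": 0, "wy": 0, "wz": 0}, {"x": 0, "y": 0, "z": 0, "wx": 0, "wy": 0, "wz": 0}, {"x": 0, "y": 0, "z": 0, "wx": 0, "wy": 0, "wz": 0}, {"x": 0, "y": 0, "z": 0, "wx": 0, "wy": 0, "wz": 0}]' --fingers 0 --force 50

```text
t: 7.4
ee_pos: [469.4, 425.7, 14.4]
eef_rot: [[0.951, 0.31, 0.001], [0.31, -0.951, 0.001], [0.002, -0.001, -1.0]]
contact_force: [-1.2, -0.3, 7.0]
gripper_width: 0.105
gripper_force: 50.1
```

Call:
step_arm --targets '[{"x": 0, "y": 0, "z": -0.02, "wx": 0, "wy": 0, "wz": 0}, {"x": 0, "y": 0, "z": -0.05, "wx": 0, "wy": 0, "wz": 0}, {"x": 0, "y": 0, "z": -0.05, "wx": 0, "wy": 0, "wz": 0}, {"x": 0, "y": 0.04, "z": -0.03, "wx": 0, "wy": 0, "wz": 0}, {"x": 0, "y": 0.03, "z": 0, "wx": 0, "wy": 0, "wz": 0}, {"x": 0, "y": 0, "z": 0, "wx": 0, "wy": 0, "wz": 0}, {"x": 0, "y": 0, "z": 0, "wx": 0, "wy": 0, "wz": 0}]'

```text
t: 8.28
ee_pos: [490.2, 358.8, 163.9]
eef_rot: [[0.951, 0.311, -0.0], [0.311, -0.951, 0.001], [0.0, -0.001, -1.0]]
contact_force: [-0.0, 1.4, -2.4]
gripper_width: 0.105
gripper_force: 49.2
```

Run:
```python
from h import *
# box corners in the earlier wrist picture, refined by least squares on edges of inner/outer bead
i=np.load('pics/w_box_i.npy',allow_pickle=True).item()
c=np.array([(190,112),(300,86),(322,214),(226,234)]);P=onz(i,c,72);print(P,P.mean(0))
s,i,im=look('w_lift')
q=env.silhouettes('set_box','wrist')
for k in q[:1]: print(k['conf'],fit(i,k['pixels'],MOD['set_box'],(457,222,15)));m=k['pixels'];im[m,0]=255;save('w_lift_m',im)
```

```text
[[517.6 294.2  72. ]
 [544.3 177.7  72. ]
 [399.9 144.2  72. ]
 [373.2 259.7  72. ]] [458.8 219.   72. ]
t 8.28 p [490.2 358.8 163.9] yaw 18.09 down [-0.  0. -1.] F [-0.   1.4 -2.4] w 0.105 49.2
0.65 (np.float64(456.6403295700686), np.float64(219.21178301297954), np.float64(15.972050848788118), np.float64(0.5237029239877496))
```

View pics/w_lift_m.png

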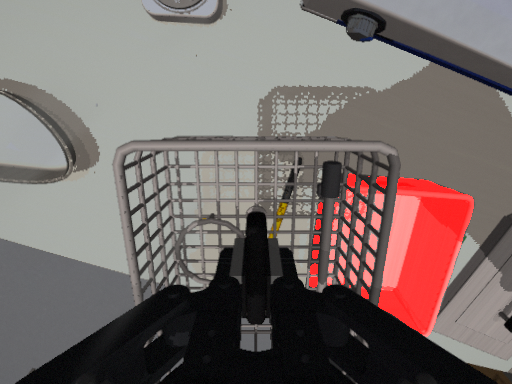

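The basket hangs level in the grip, with the bar held at (256,240) and the box behind it on the right (red mask). I'll refine the box pose from the bead edges in the earlier clear view.

```bash
cat >> h.py <<'E'
def edgefit(i,im,rects,x0,rng=(8,8,5)):
    """maximise image gradient along projected rectangles (w,h,z); x0=(x,y,yawdeg)"""
    g=cv2.GaussianBlur(cv2.cvtColor(im,cv2.COLOR_RGB2GRAY).astype(np.float32),(0,0),1.)
    G=cv2.magnitude(cv2.Sobel(g,5,1,0),cv2.Sobel(g,5,0,1));G=np.minimum(G,120)
    t=np.linspace(-.4,.4,60);o=.5*np.ones(60)
    L=np.vstack([np.c_[np.r_[t,t,o,-o]*a,np.r_[o,-o,t,t]*b,np.full(240,z)] for a,b,z in rects])
    def cost(p):
        c,s=np.cos(np.radians(p[2])),np.sin(np.radians(p[2]));uv=proj(i,L@np.array([[c,s,0],[-s,c,0],[0,0,1]])+[p[0],p[1],0]).astype(np.float32)
        return -cv2.remap(G,uv[:,0],uv[:,1],1).mean()
    from scipy.optimize import differential_evolution as de
    r=de(cost,[(a-d,a+d) for a,d in zip(x0,rng)],seed=1,maxiter=40,popsize=12);return np.array(r.x),-r.fun
def load(n): return np.load(f'pics/{n}_i.npy',allow_pickle=True).item(),cv2.cvtColor(cv2.imread(f'pics/{n}.png'),cv2.COLOR_BGR2RGB)
E
python3 - <<'E'
from h import *
i,im=load('w_box')
for r in [[(155,125,72)],[(148,118,72)],[(155,125,72),(148,118,72)]]: print(edgefit(i,im,r,(457.5,220.5,15)))
i,im=load('w_bk')
print(edgefit(i,im,[(155,125,72)],(457.5,220.5,15)),'basket',edgefit(i,im,[(138,108,50)],(469,425,18)))
i,im=load('w_bk2');print('basket',edgefit(i,im,[(138,108,50)],(469,425,18)))
E
```

```text
(array([464.1, 227.1,  14.3]), np.float64(76.72936248779297))
(array([458.4, 221.8,  13.6]), np.float64(118.48304748535156))
(array([458.4, 221.8,  13.5]), np.float64(95.8338623046875))
(array([460. , 222.6,  14.8]), np.float64(79.8023452758789)) basket (array([474. , 419.9,  17.8]), np.float64(87.80814361572266))
basket (array([472.8, 426.5,  17.8]), np.float64(74.49889373779297))
```

Run:
```python
from h import *
i,im=load('w_lift');s=env.sense();R=np.array(s['eef_rot']);p=np.array(s['ee_pos'])
for uv in [(256,142),(256,147),(256,152),(115,152),(399,152)]:
    print(uv,(onz(i,[uv],p[2]-14+50)[0]-p)@R,(onz(i,[uv],p[2]-14+46)[0]-p)@R)
a=np.radians(13.8);T=np.array([458.,221.8])
print('delta tool',R.T@np.r_[T-p[:2],0],p)
```

```text
(256, 142) [ 65.3   0.9 -36. ] [ 64.6   0.9 -32. ]
(256, 147) [ 63.5   0.9 -36. ] [ 62.8   0.9 -32. ]
(256, 152) [ 61.7   0.9 -36. ] [ 60.9   0.9 -32. ]
(115, 152) [ 61.8 -50.7 -36. ] [ 61.  -52.6 -32. ]
(399, 152) [ 61.8  53.1 -36.1] [ 61.   55.  -32.1]
delta tool [-73.2 120.9  -0.1] [489.8 359.5 163.5]
```

Call:
step_arm --targets '[{"x": -0.0237, "y": 0.04, "z": 0, "wx": 0, "wy": 0, "wz": 0}, {"x": -0.0237, "y": 0.04, "z": 0, "wx": 0, "wy": 0, "wz": 0}, {"x": -0.0237, "y": 0.04, "z": 0, "wx": 0, "wy": 0, "wz": 0}, {"x": 0, "y": 0, "z": 0.03, "wx": 0, "wy": 0, "wz": 0.048}, {"x": 0, "y": 0, "z": 0.03, "wx": 0, "wy": 0, "wz": 0}, {"x": 0, "y": 0, "z": 0, "wx": 0, "wy": 0, "wz": 0}, {"x": 0, "y": 0, "z": 0, "wx": 0, "wy": 0, "wz": 0}]'

```text
t: 9.25
ee_pos: [460.5, 223.4, 104.1]
eef_rot: [[0.971, 0.239, 0.0], [0.239, -0.971, 0.001], [0.001, -0.001, -1.0]]
contact_force: [0.1, 0.5, -2.3]
gripper_width: 0.101
gripper_force: 49.3
```

Run:
```python
from h import *
s,i,im=look('w_over')
im2=env.grab_frame('side');save('s_over',cv2.resize(im2[150:290,140:320],None,fx=3,fy=3,interpolation=2))
save('both',np.vstack([cv2.resize(im,(640,480))[:330],np.zeros((4,640,3),np.uint8),cv2.resize(im2[160:260,150:310],(416,260))[:,:].copy() if 0 else np.pad(cv2.resize(im2[160:260,150:310],(416,260)),((0,0),(0,224),(0,0)))]))
```

```text
t 9.25 p [460.5 223.4 104.1] yaw 13.84 down [ 0.  0. -1.] F [ 0.1  0.5 -2.3] w 0.101 49.3
```

View pics/both.png

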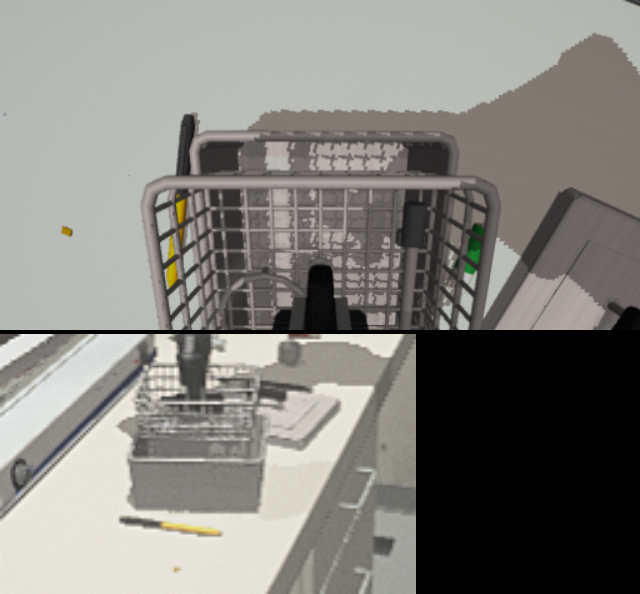

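Above: the box's far bead runs from (190,133) to (458,133) and the basket's far rim is at row 178, parallel to it. Below: in the side view the basket hangs level over the box. I'll compute the relative offset.

Run:
```python
from h import *
i,im=load('w_over');s=env.sense();R=np.array(s['eef_rot']);p=np.array(s['ee_pos'])
f=lambda u,v,z:((onz(i,[(u*.8,v*.8)],z)[0]-p)@R)[:2]
print('bead far',f(324,133,72),f(324,138,72),'L',f(190,160,72),'R',f(458,160,72))
print('rim far',f(324,178,139),f(324,185,139),'L',f(143,190,139),'R',f(498,190,139))
```

```text
bead far [73.9  1.5] [71.8  1.5] L [ 62.  -60.5] R [62.2 63.6]
rim far [64.5  0.8] [62.5  0.8] L [ 61.1 -52.4] R [61.2 52. ]
```

Call:
step_arm --targets '[{"x": 0.001, "y": 0.001, "z": 0.02, "wx": 0, "wy": 0, "wz": 0}, {"x": 0, "y": 0, "z": 0.02, "wx": 0, "wy": 0, "wz": 0}, {"x": 0, "y": 0, "z": 0.02, "wx": 0, "wy": 0, "wz": 0}, {"x": 0, "y": 0, "z": 0.015, "wx": 0, "wy": 0, "wz": 0}, {"x": 0, "y": 0, "z": 0.006, "wx": 0, "wy": 0, "wz": 0}, {"x": 0, "y": 0, "z": 0, "wx": 0, "wy": 0, "wz": 0}, {"x": 0, "y": 0, "z": 0, "wx": 0, "wy": 0, "wz": 0}]'

```text
t: 10.22
ee_pos: [461.9, 221.9, 22.9]
eef_rot: [[0.971, 0.238, 0.001], [0.238, -0.971, 0.001], [0.001, -0.0, -1.0]]
contact_force: [0.4, -0.3, -2.7]
gripper_width: 0.104
gripper_force: 49.4
```

Call:
step_arm --targets '[{"x": 0, "y": 0, "z": 0.003, "wx": 0, "wy": 0, "wz": 0}, {"x": 0, "y": 0, "z": 0.0025, "wx": 0, "wy": 0, "wz": 0}, {"x": 0, "y": 0, "z": 0, "wx": 0, "wy": 0, "wz": 0}]'

```text
t: 10.6
ee_pos: [461.8, 221.6, 18.2]
eef_rot: [[0.971, 0.238, 0.001], [0.238, -0.971, -0.0], [0.001, 0.001, -1.0]]
contact_force: [-5.4, -2.3, 20.3]
gripper_width: 0.102
gripper_force: 52.6
```

Call:
step_arm --targets '[{"x": 0, "y": 0, "z": 0, "wx": 0, "wy": 0, "wz": 0}, {"x": 0, "y": 0, "z": 0, "wx": 0, "wy": 0, "wz": 0}, {"x": 0, "y": 0, "z": 0, "wx": 0, "wy": 0, "wz": 0}, {"x": 0, "y": 0, "z": 0, "wx": 0, "wy": 0, "wz": 0}]' --fingers 0.36

```text
t: 11.1
ee_pos: [461.5, 221.5, 16.7]
eef_rot: [[0.971, 0.238, -0.0], [0.238, -0.971, -0.0], [-0.0, 0.0, -1.0]]
contact_force: [0.5, -0.8, 1.0]
gripper_width: 0.361
gripper_force: 0.0
```

Call:
step_arm --targets '[{"x": 0, "y": 0, "z": -0.02, "wx": 0, "wy": 0, "wz": 0}, {"x": 0, "y": 0, "z": -0.04, "wx": 0, "wy": 0, "wz": 0}, {"x": 0, "y": 0, "z": -0.05, "wx": 0, "wy": 0, "wz": 0}, {"x": 0, "y": 0, "z": -0.05, "wx": 0, "wy": 0, "wz": 0}, {"x": 0, "y": 0, "z": 0, "wx": 0, "wy": 0, "wz": 0}, {"x": 0, "y": 0, "z": 0, "wx": 0, "wy": 0, "wz": 0}]'

```text
t: 11.85
ee_pos: [461.3, 221.2, 176.3]
eef_rot: [[0.971, 0.238, -0.0], [0.238, -0.971, -0.0], [-0.0, 0.0, -1.0]]
contact_force: [0.1, 0.2, -0.3]
gripper_width: 0.36
gripper_force: 0.0
```

Run:
```python
from h import *
s,i,im=look('w_in')
print('bar z39',bar(i,im,(460,222),39,r=60,th=40))
print('bead in',edgefit(i,im,[(148,118,72)],(458,221.8,13.6)),'rim',edgefit(i,im,[(138,108,54)],(458,221.8,13.6)))
```

```text
t 11.85 p [461.3 221.2 176.3] yaw 13.74 down [-0. -0. -1.] F [ 0.1  0.2 -0.3] w 0.36 0.0
bar z39 (((255.5, 180.0), (56.0, 9.0), 90.0), array([461.5, 221.5,  39. ]), np.float64(13.77513061245992), np.float64(56.88190865578191))
bead in (array([458.5, 221.8,  13.6]), np.float64(105.33938598632812)) rim (array([462.7, 222. ,  13.8]), np.float64(111.0875015258789))
```

View pics/w_in.png

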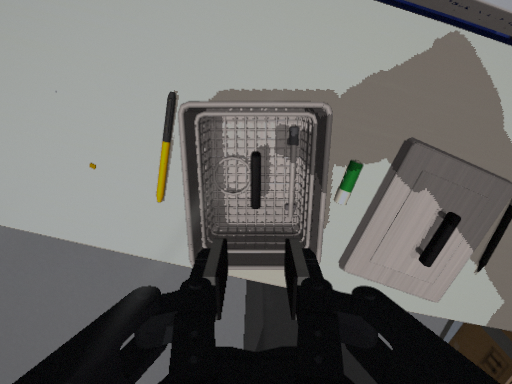

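The basket sits squarely down in the box, with its bar at (255,180) and the ring at (233,175). It is about 3 mm off centre, well within tolerance. The cup is next.

Run:
```python
from h import *
s=st();print(np.array(s['qpos'])*100)
i,im=load('w_in');print('ring',onz(i,[(233,175)],14.5))
g=cv2.GaussianBlur(cv2.cvtColor(im,7),(0,0),1)
i,im=load('w_tray');print('cup top',onz(i,[(106,185)],31))
R=np.array(s['eef_rot']);print(R.T@(np.array([461,-174,0])-np.array(s['ee_pos'])*[1,1,0]))
```

```text
t 11.9 p [460.9 220.9 175.7] yaw 13.75 down [-0. -0. -1.] F [ 0.3  0.2 -0.2] w 0.359 0.0
[ -18.4   35.5  -47.1  188.8   19.6   94.6 -207.6]
ring [[454.3 244.1  14.5]]
cup top [[ 465.2 -178.1   31. ]]
[-93.8 383.6   0.4]
```

Call:
step_arm --targets '[{"x": -0.0134, "y": 0.0551, "z": 0, "wx": 0, "wy": 0, "wz": 0}, {"x": -0.0134, "y": 0.0551, "z": 0, "wx": 0, "wy": 0, "wz": 0}, {"x": -0.0134, "y": 0.0551, "z": 0, "wx": 0, "wy": 0, "wz": 0}, {"x": -0.0134, "y": 0.0551, "z": 0, "wx": 0, "wy": 0, "wz": 0}, {"x": -0.0134, "y": 0.0551, "z": 0, "wx": 0, "wy": 0, "wz": 0}, {"x": -0.0134, "y": 0.0551, "z": 0, "wx": 0, "wy": 0, "wz": 0}, {"x": -0.0134, "y": 0.0551, "z": 0, "wx": 0, "wy": 0, "wz": 0}, {"x": 0, "y": 0, "z": 0, "wx": 0, "wy": 0, "wz": -0.111}, {"x": 0, "y": 0, "z": 0, "wx": 0, "wy": 0, "wz": -0.111}, {"x": 0, "y": 0, "z": 0, "wx": 0, "wy": 0, "wz": -0.111}, {"x": 0, "y": 0, "z": 0, "wx": 0, "wy": 0, "wz": -0.111}, {"x": 0, "y": 0, "z": 0, "wx": 0, "wy": 0, "wz": -0.111}, {"x": 0, "y": 0, "z": 0, "wx": 0, "wy": 0, "wz": -0.111}, {"x": 0, "y": 0, "z": 0, "wx": 0, "wy": 0, "wz": -0.111}, {"x": 0, "y": 0, "z": 0, "wx": 0, "wy": 0, "wz": -0.111}, {"x": 0, "y": 0, "z": 0, "wx": 0, "wy": 0, "wz": -0.111}, {"x": 0, "y": 0, "z": 0, "wx": 0, "wy": 0, "wz": 0}, {"x": 0, "y": 0, "z": 0, "wx": 0, "wy": 0, "wz": 0}]' --fingers 0.7

```text
t: 14.15
ee_pos: [461.7, -175.3, 176.0]
eef_rot: [[-0.233, 0.973, -0.001], [0.973, 0.233, 0.001], [0.001, -0.001, -1.0]]
contact_force: [-0.9, -0.6, -0.4]
gripper_width: 0.703
gripper_force: 0.0
```

Run:
```python
from h import *
s,i,im=look('w_cup')
R=np.array(s['eef_rot']);p=np.array(s['ee_pos'])
for q in env.silhouettes('cup','wrist')[:2]:
    m=q['pixels'].astype(np.uint8);cn=max(cv2.findContours(m,0,2)[0],key=cv2.contourArea)
    print(q['conf'],m.sum(),cv2.minAreaRect(cn))
for r in env.recognise('cup','wrist')[:2]:print(r)
save('cupcrop',cv2.resize(im[80:280,130:390],(780,600),interpolation=2))
```

```text
t 14.15 p [ 461.7 -175.3  176. ] yaw 103.45 down [-0.  0. -1.] F [-0.9 -0.6 -0.4] w 0.703 0.0
0.88 1028 ((256.5, 173.5), (35.0, 33.0), 90.0)
{'location': [461.3, -175.8, 8.3], 'conf': 0.64}
```

View pics/cupcrop.png

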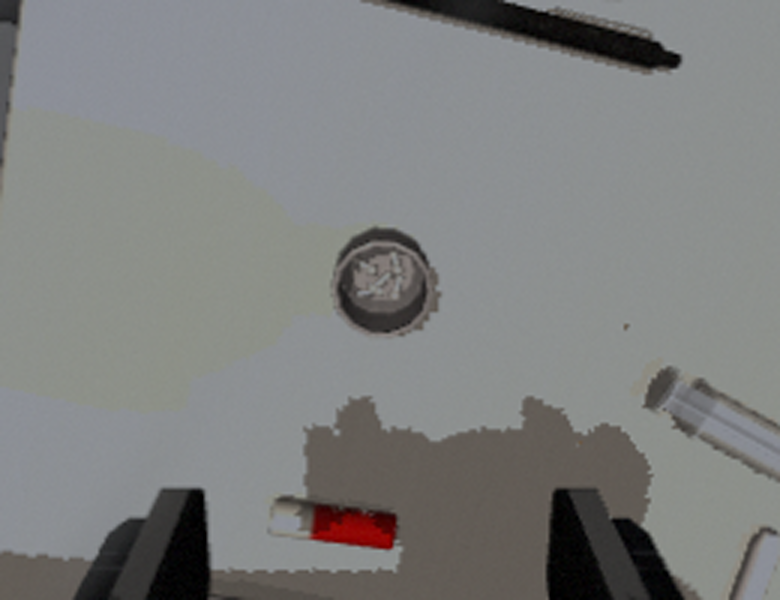

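The cup stands upright with its rim circle centred at crop (384,288), which is full-image pixel (258,176). The near part of its outer wall shows above the rim. I'll descend for a second view.

Call:
step_arm --targets '[{"x": 0, "y": 0, "z": 0.04, "wx": 0, "wy": 0, "wz": 0}, {"x": 0, "y": 0, "z": 0.04, "wx": 0, "wy": 0, "wz": 0}, {"x": 0, "y": 0, "z": 0, "wx": 0, "wy": 0, "wz": 0}, {"x": 0, "y": 0, "z": 0, "wx": 0, "wy": 0, "wz": 0}]'

```text
t: 14.8
ee_pos: [462.9, -175.3, 98.0]
eef_rot: [[-0.236, 0.972, 0.001], [0.972, 0.236, -0.0], [-0.0, 0.001, -1.0]]
contact_force: [0.5, 0.5, -0.7]
gripper_width: 0.699
gripper_force: 0.0
```

Run:
```python
from h import *
i0,_=load('w_cup');s,i,im=look('w_cup2');R=np.array(s['eef_rot']);p=np.array(s['ee_pos'])
q=env.silhouettes('cup','wrist')[0]['pixels'].astype(np.uint8);cn=max(cv2.findContours(q,0,2)[0],key=cv2.contourArea)
x,y,w,h=cv2.boundingRect(cn);print(x,y,w,h)
# rim circle: fits the bottom & sides of the silhouette
f=192/np.tan(np.radians(i['vfov'])/2)
r=w/2;c=(x+w/2-.5,y+h-.5-r*.95);print(c)
print('z31 first',onz(i0,[(258,176)],31),'now',onz(i,[c],31),'tri',tri([(i0,(258,176)),(i,c)]))
P=onz(i,[c],31)[0];print('tool delta',R.T@(P-p))
# fit cup model to the silhouette
a=np.linspace(0,2*np.pi,40);pts=np.vstack([np.c_[rr*np.cos(a),rr*np.sin(a),0*a+z] for rr,z in((17,31),(17,9),(12,0))])
print('fit',fit(i,q,pts,(P[0],P[1],0)))
```

```text
t 14.8 p [ 462.9 -175.3   98. ] yaw 103.67 down [ 0. -0. -1.] F [ 0.5  0.5 -0.7] w 0.699 0.0
232 175 46 49
(254.5, 201.65)
z31 first [[ 462.7 -172.    31. ]] now [[ 460.7 -171.2   31. ]] tri [ 462.6 -175.3   19.1]
tool delta [ 4.6 -1.2 67. ]
fit (np.float64(461.3189799795117), np.float64(-172.43787016847003), np.float64(-0.21650522662630187), np.float64(0.9595441938984686))
```

Call:
step_arm --targets '[{"x": 0.003, "y": -0.0008, "z": 0.03, "wx": 0, "wy": 0, "wz": 0}, {"x": 0, "y": 0, "z": 0.03, "wx": 0, "wy": 0, "wz": 0}, {"x": 0, "y": 0, "z": 0.02, "wx": 0, "wy": 0, "wz": 0}, {"x": 0, "y": 0, "z": 0.008, "wx": 0, "wy": 0, "wz": 0}, {"x": 0, "y": 0, "z": 0, "wx": 0, "wy": 0, "wz": 0}]' --fingers 0.6

```text
t: 15.52
ee_pos: [461.1, -172.8, 9.4]
eef_rot: [[-0.236, 0.972, 0.001], [0.972, 0.236, -0.0], [-0.001, 0.001, -1.0]]
contact_force: [0.8, -0.8, 0.5]
gripper_width: 0.602
gripper_force: 0.0
```

Call:
step_arm --targets '[{"x": 0, "y": 0, "z": 0, "wx": 0, "wy": 0, "wz": 0}, {"x": 0, "y": 0, "z": 0, "wx": 0, "wy": 0, "wz": 0}, {"x": 0, "y": 0, "z": 0, "wx": 0, "wy": 0, "wz": 0}, {"x": 0, "y": 0, "z": 0, "wx": 0, "wy": 0, "wz": 0}]' --fingers 0 --force 25

```text
t: 16.02
ee_pos: [461.4, -172.9, 10.0]
eef_rot: [[-0.236, 0.972, 0.002], [0.972, 0.236, -0.001], [-0.001, 0.002, -1.0]]
contact_force: [-1.0, -0.1, 6.2]
gripper_width: 0.398
gripper_force: 24.4
```

Call:
step_arm --targets '[{"x": 0, "y": 0, "z": -0.02, "wx": 0, "wy": 0, "wz": 0}, {"x": 0, "y": 0, "z": -0.04, "wx": 0, "wy": 0, "wz": 0}, {"x": 0, "y": 0, "z": -0.05, "wx": 0, "wy": 0, "wz": 0}, {"x": 0, "y": 0, "z": -0.05, "wx": 0, "wy": 0, "wz": 0}, {"x": 0, "y": 0, "z": 0, "wx": 0, "wy": 0, "wz": 0}]'

```text
t: 16.65
ee_pos: [463.1, -173.1, 173.0]
eef_rot: [[-0.236, 0.972, 0.007], [0.972, 0.236, -0.003], [-0.005, 0.006, -1.0]]
contact_force: [-1.1, 0.3, -1.3]
gripper_width: 0.395
gripper_force: 25.2
```

Run:
```python
from h import *
s,i,im=look('w_cuph');R=np.array(s['eef_rot']);p=np.array(s['ee_pos'])
save('cuph',im[100:384,100:412])
T=np.array([461.5-24.5*np.sin(np.radians(13.8)),221.5+24.5*np.cos(np.radians(13.8)),0])
print(T,R.T@((T-p)*[1,1,0]),np.array(s['qpos']))
```

```text
t 16.65 p [ 463.1 -173.1  173. ] yaw 103.65 down [ 0. -0. -1.] F [-1.1  0.3 -1.3] w 0.395 25.2
[455.7 245.3   0. ] [408.4  91.5  -1.3] [ 0.8  0.4 -0.7  1.9  0.3  0.9  0.2]
```

View pics/cuph.png

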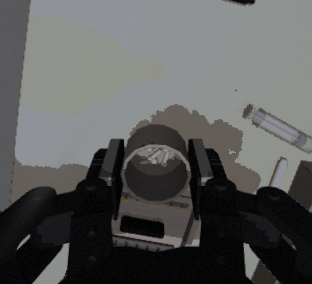

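The cup is held upright between the pads, its rim centred at about crop (156,172) and its screws inside. I'll carry it gently over the ring.

Call:
step_arm --targets '[{"x": 0.02, "y": 0.0045, "z": 0, "wx": 0, "wy": 0, "wz": 0}, {"x": 0.04, "y": 0.009, "z": 0, "wx": 0, "wy": 0, "wz": 0}, {"x": 0.05, "y": 0.0112, "z": 0, "wx": 0, "wy": 0, "wz": 0}, {"x": 0.05, "y": 0.0112, "z": 0, "wx": 0, "wy": 0, "wz": 0}, {"x": 0.05, "y": 0.0112, "z": 0, "wx": 0, "wy": 0, "wz": 0}, {"x": 0.05, "y": 0.0112, "z": 0, "wx": 0, "wy": 0, "wz": 0}, {"x": 0.05, "y": 0.0112, "z": 0, "wx": 0, "wy": 0, "wz": 0}, {"x": 0.04, "y": 0.009, "z": 0, "wx": 0, "wy": 0, "wz": 0}, {"x": 0.035, "y": 0.008, "z": 0, "wx": 0, "wy": 0, "wz": 0}, {"x": 0.023, "y": 0.005, "z": 0, "wx": 0, "wy": 0, "wz": 0}, {"x": 0, "y": 0, "z": 0, "wx": 0, "wy": 0, "wz": 0}, {"x": 0, "y": 0, "z": 0, "wx": 0, "wy": 0, "wz": 0}]'

```text
t: 18.2
ee_pos: [452.7, 244.1, 167.8]
eef_rot: [[-0.236, 0.972, -0.002], [0.972, 0.236, -0.002], [-0.001, -0.002, -1.0]]
contact_force: [0.5, -0.3, -1.5]
gripper_width: 0.397
gripper_force: 25.2
```

Run:
```python
from h import *
i0,_=load('w_cuph')
s,i,im=look('w_cupo');R=np.array(s['eef_rot']);p=np.array(s['ee_pos'])
print('cup rim in tool',(onz(i,[(256,272)],p[2]+21)[0]-p)@R)
print('delta',R.T@((np.array([455,244.8,0])-p)*[1,1,0]))
save('cupo',im)
```

```text
t 18.2 p [452.7 244.1 167.8] yaw 103.65 down [-0. -0. -1.] F [ 0.5 -0.3 -1.5] w 0.397 25.2
cup rim in tool [  1.8  -0.1 -21. ]
delta [ 0.2  2.4 -0. ]
```

View pics/cupo.png

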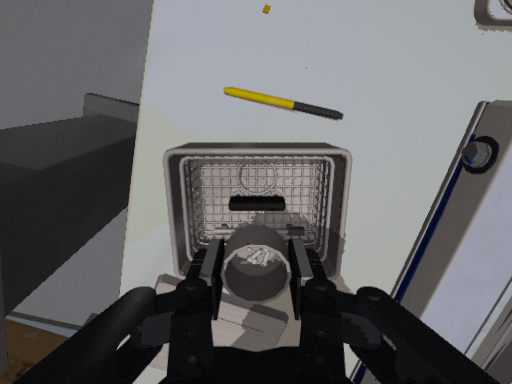

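The held cup is at (256,270) over the box, with the ring on the far side of the bar at (258,178). I'll measure the ring from here to get the final offset.

Run:
```python
from h import *
i,im=load('w_cupo');s=st();R=np.array(s['eef_rot']);p=np.array(s['ee_pos'])
r=onz(i,[(258,178)],14.5)[0];b=onz(i,[(257,203)],39)[0];print('ring',r,(r-p)@R,'bar',b,(b-p)@R)
g=cv2.cvtColor(im,7);c=cv2.HoughCircles(cv2.resize(g[150:205,225:295],None,fx=4,fy=4,interpolation=2),3,2,50,param1=100,param2=.5,minRadius=60,maxRadius=95)
print(None if c is None else [(225+x/4,150+y/4,rr/4) for x,y,rr in c[0][:3]])
```

```text
t 18.25 p [453.  243.9 168. ] yaw 103.61 down [-0. -0. -1.] F [ 0.3  0.2 -0.5] w 0.399 25.2
ring [454.8 242.7  14.5] [ -1.4   1.8 153.5] bar [458.1 224.8  39. ] [-19.6   0.7 129. ]
[(np.float32(258.25), np.float32(173.25), np.float32(20.15)), (np.float32(268.75), np.float32(188.25), np.float32(23.45)), (np.float32(250.25), np.float32(186.25), np.float32(21.8))]
```

Call:
step_arm --targets '[{"x": 0.001, "y": 0, "z": 0.03, "wx": 0, "wy": 0, "wz": 0}, {"x": 0, "y": 0, "z": 0.04, "wx": 0, "wy": 0, "wz": 0}, {"x": 0, "y": 0, "z": 0.035, "wx": 0, "wy": 0, "wz": 0}, {"x": 0, "y": 0, "z": 0.02, "wx": 0, "wy": 0, "wz": 0}, {"x": 0, "y": 0, "z": 0.014, "wx": 0, "wy": 0, "wz": 0}, {"x": 0, "y": 0, "z": 0, "wx": 0, "wy": 0, "wz": 0}, {"x": 0, "y": 0, "z": 0, "wx": 0, "wy": 0, "wz": 0}]'

```text
t: 19.12
ee_pos: [453.4, 246.4, 30.5]
eef_rot: [[-0.236, 0.972, 0.001], [0.972, 0.236, 0.0], [0.0, 0.001, -1.0]]
contact_force: [-0.2, -0.0, -0.1]
gripper_width: 0.396
gripper_force: 25.2
```

Call:
step_arm --targets '[{"x": 0, "y": 0, "z": 0.004, "wx": 0, "wy": 0, "wz": 0}, {"x": 0, "y": 0, "z": 0.003, "wx": 0, "wy": 0, "wz": 0}, {"x": 0, "y": 0, "z": 0, "wx": 0, "wy": 0, "wz": 0}]'

```text
t: 19.5
ee_pos: [452.8, 246.2, 22.7]
eef_rot: [[-0.236, 0.972, -0.0], [0.972, 0.236, -0.0], [-0.0, -0.0, -1.0]]
contact_force: [-0.2, 0.1, 0.0]
gripper_width: 0.396
gripper_force: 25.2
```

Call:
step_arm --targets '[{"x": 0, "y": 0, "z": 0.002, "wx": 0, "wy": 0, "wz": 0}, {"x": 0, "y": 0, "z": 0.002, "wx": 0, "wy": 0, "wz": 0}, {"x": 0, "y": 0, "z": 0.0015, "wx": 0, "wy": 0, "wz": 0}, {"x": 0, "y": 0, "z": 0, "wx": 0, "wy": 0, "wz": 0}]'

```text
t: 20.0
ee_pos: [452.8, 246.3, 17.2]
eef_rot: [[-0.236, 0.972, -0.0], [0.972, 0.236, -0.0], [-0.0, -0.0, -1.0]]
contact_force: [-0.4, 0.4, -0.7]
gripper_width: 0.397
gripper_force: 25.2
```

Call:
step_arm --targets '[{"x": 0, "y": 0, "z": 0.0008, "wx": 0, "wy": 0, "wz": 0}, {"x": 0, "y": 0, "z": 0, "wx": 0, "wy": 0, "wz": 0}]'

```text
t: 20.25
ee_pos: [452.9, 246.4, 17.0]
eef_rot: [[-0.236, 0.972, 0.0], [0.972, 0.236, -0.0], [-0.0, 0.0, -1.0]]
contact_force: [-1.5, -2.2, 6.7]
gripper_width: 0.392
gripper_force: 25.8
```

Call:
step_arm --targets '[{"x": 0, "y": 0, "z": 0, "wx": 0, "wy": 0, "wz": 0}, {"x": 0, "y": 0, "z": 0, "wx": 0, "wy": 0, "wz": 0}, {"x": 0, "y": 0, "z": 0, "wx": 0, "wy": 0, "wz": 0}, {"x": 0, "y": 0, "z": 0, "wx": 0, "wy": 0, "wz": 0}]' --fingers 0.6

```text
t: 20.75
ee_pos: [452.9, 246.3, 16.4]
eef_rot: [[-0.236, 0.972, -0.0], [0.972, 0.236, -0.0], [-0.0, -0.0, -1.0]]
contact_force: [0.0, -1.3, -0.1]
gripper_width: 0.602
gripper_force: 0.0
```

Call:
step_arm --targets '[{"x": 0, "y": 0, "z": -0.02, "wx": 0, "wy": 0, "wz": 0}, {"x": 0, "y": 0, "z": -0.04, "wx": 0, "wy": 0, "wz": 0}, {"x": 0, "y": 0, "z": -0.05, "wx": 0, "wy": 0, "wz": 0}, {"x": 0, "y": 0, "z": -0.05, "wx": 0, "wy": 0, "wz": 0}, {"x": 0, "y": 0, "z": 0, "wx": 0, "wy": 0, "wz": 0}, {"x": 0, "y": 0, "z": 0, "wx": 0, "wy": 0, "wz": 0}]'

```text
t: 21.5
ee_pos: [452.8, 245.9, 176.2]
eef_rot: [[-0.236, 0.972, -0.0], [0.972, 0.236, -0.001], [-0.001, -0.0, -1.0]]
contact_force: [-0.5, 0.0, -0.7]
gripper_width: 0.603
gripper_force: 0.0
```

Run:
```python
from h import *
s,i,im=look('w_cupin')
print(env.recognise('cup','wrist')[:1])
save('cupin',cv2.resize(im[60:290,120:400],(700,575),interpolation=2))
print('bar',bar(i,im,(461,222),39,r=60,th=40))
```

```text
t 21.5 p [452.8 245.9 176.2] yaw 103.65 down [-0. -0. -1.] F [-0.5  0.  -0.7] w 0.603 0.0
[{'location': [452.1, 243.1, 19.5], 'conf': 0.83}]
bar (((256.0, 201.5), (13.0, 54.0), 90.0), array([457.8, 225. ,  39. ]), np.float64(13.701552774326126), np.float64(53.88695338655834))
```

View pics/cupin.png

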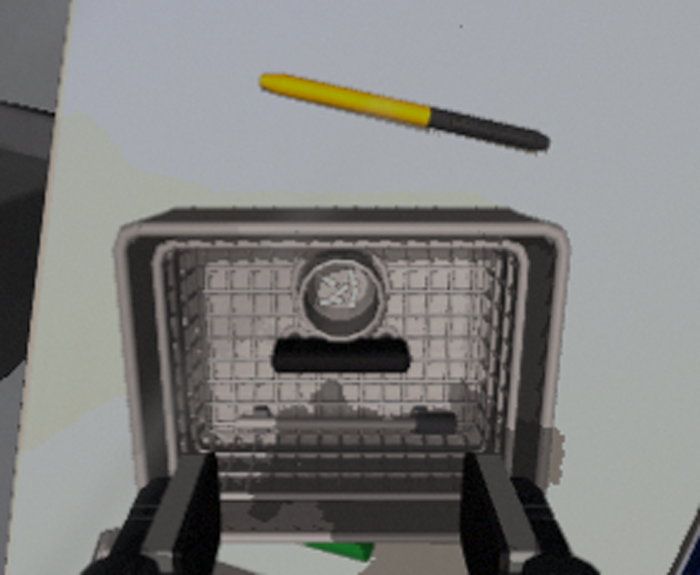

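The cup stands upright in its ring, at crop (342,298), just past the bar. Now the tray.

Call:
step_arm --targets '[{"x": -0.0555, "y": -0.0097, "z": 0, "wx": 0, "wy": 0, "wz": 0}, {"x": -0.0555, "y": -0.0097, "z": 0, "wx": 0, "wy": 0, "wz": 0}, {"x": -0.0555, "y": -0.0097, "z": 0, "wx": 0, "wy": 0, "wz": 0}, {"x": -0.0555, "y": -0.0097, "z": 0, "wx": 0, "wy": 0, "wz": 0}, {"x": -0.0555, "y": -0.0097, "z": 0, "wx": 0, "wy": 0, "wz": 0}, {"x": -0.0555, "y": -0.0097, "z": 0, "wx": 0, "wy": 0, "wz": 0}, {"x": -0.0555, "y": -0.0097, "z": 0, "wx": 0, "wy": 0, "wz": 0}, {"x": -0.0555, "y": -0.0097, "z": 0, "wx": 0, "wy": 0, "wz": 0}, {"x": -0.0555, "y": -0.0097, "z": 0, "wx": 0, "wy": 0, "wz": 0}, {"x": -0.0555, "y": -0.0097, "z": 0, "wx": 0, "wy": 0, "wz": 0}, {"x": -0.0555, "y": -0.0097, "z": 0, "wx": 0, "wy": 0, "wz": 0}, {"x": 0, "y": 0, "z": 0, "wx": 0, "wy": 0, "wz": 0.115}, {"x": 0, "y": 0, "z": 0, "wx": 0, "wy": 0, "wz": 0.115}, {"x": 0, "y": 0, "z": 0, "wx": 0, "wy": 0, "wz": 0.115}, {"x": 0, "y": 0, "z": 0, "wx": 0, "wy": 0, "wz": 0.115}, {"x": 0, "y": 0, "z": 0, "wx": 0, "wy": 0, "wz": 0.115}, {"x": 0, "y": 0, "z": 0, "wx": 0, "wy": 0, "wz": 0.115}, {"x": 0, "y": 0, "z": 0, "wx": 0, "wy": 0, "wz": 0.115}, {"x": 0, "y": 0, "z": 0, "wx": 0, "wy": 0, "wz": 0.115}, {"x": 0, "y": 0, "z": 0, "wx": 0, "wy": 0, "wz": 0.115}]' --fingers 0.36

```text
t: 24.1
ee_pos: [492.8, -371.6, 174.8]
eef_rot: [[0.984, 0.177, -0.003], [0.177, -0.984, 0.001], [-0.002, -0.002, -1.0]]
contact_force: [0.2, 0.0, -0.1]
gripper_width: 0.361
gripper_force: 0.0
```

Call:
step_arm --targets '[{"x": 0, "y": 0, "z": 0.03, "wx": 0, "wy": 0, "wz": 0.115}, {"x": 0, "y": 0, "z": 0.03, "wx": 0, "wy": 0, "wz": 0}, {"x": 0, "y": 0, "z": 0, "wx": 0, "wy": 0, "wz": 0}, {"x": 0, "y": 0, "z": 0, "wx": 0, "wy": 0, "wz": 0}]'

```text
t: 24.6
ee_pos: [493.7, -372.1, 116.7]
eef_rot: [[1.0, 0.003, -0.0], [0.003, -1.0, 0.0], [-0.0, -0.0, -1.0]]
contact_force: [-0.7, -0.4, -0.5]
gripper_width: 0.357
gripper_force: 0.0
```

Run:
```python
from h import *
i0,im0=load('w_tray');b0=bar(i0,im0,(494,-370),27,r=32,th=40)
s,i,im=look('w_tr2');R=np.array(s['eef_rot']);p=np.array(s['ee_pos'])
b=bar(i,im,(494,-370),27,r=50,th=40);print(b,'tri',tri([(i0,b0[0][0]),(i,b[0][0])]))
print('delta',(b[1]-p)@R, np.array(s['qpos'])[6])
e=edgefit(i,im,[(138,108,14.5)],(494,-370,0));print(e)
```

```text
t 24.6 p [ 493.7 -372.1  116.7] yaw 0.19 down [-0.  0. -1.] F [-0.7 -0.4 -0.5] w 0.357 0.0
(((251.5, 193.0), (66.0, 11.0), 90.0), array([ 496.8, -368.6,   27. ]), np.float64(-0.024131564117310652), np.float64(57.323975429529774)) tri [ 494.8 -369.    21.5]
delta [ 3.2 -3.5 89.7] -1.0959390988779165
(array([ 493.1, -376.4,    0.3]), np.float64(69.19866180419922))
```

View pics/w_tr2.png

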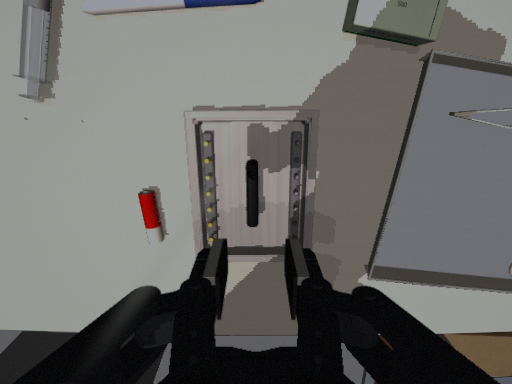

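The tray's bar is at (251,193), square to the tool, and the drills stand clear on both sides. Grasping.

Call:
step_arm --targets '[{"x": 0.001, "y": -0.004, "z": 0.04, "wx": 0, "wy": 0, "wz": 0}, {"x": 0, "y": 0, "z": 0.035, "wx": 0, "wy": 0, "wz": 0}, {"x": 0, "y": 0, "z": 0.02, "wx": 0, "wy": 0, "wz": 0}, {"x": 0, "y": 0, "z": 0.013, "wx": 0, "wy": 0, "wz": 0}, {"x": 0, "y": 0, "z": 0, "wx": 0, "wy": 0, "wz": 0}]'

```text
t: 25.28
ee_pos: [494.5, -368.2, 8.5]
eef_rot: [[1.0, 0.003, -0.0], [0.003, -1.0, 0.0], [-0.0, -0.0, -1.0]]
contact_force: [0.5, -0.4, -0.1]
gripper_width: 0.362
gripper_force: 0.0
```

Call:
step_arm --targets '[{"x": 0, "y": 0, "z": 0, "wx": 0, "wy": 0, "wz": 0}, {"x": 0, "y": 0, "z": 0, "wx": 0, "wy": 0, "wz": 0}, {"x": 0, "y": 0, "z": 0, "wx": 0, "wy": 0, "wz": 0}, {"x": 0, "y": 0, "z": 0, "wx": 0, "wy": 0, "wz": 0}]' --fingers 0 --force 50

```text
t: 25.78
ee_pos: [495.3, -368.6, 9.8]
eef_rot: [[1.0, 0.003, 0.002], [0.003, -1.0, -0.001], [0.002, 0.001, -1.0]]
contact_force: [-0.9, 0.1, 7.3]
gripper_width: 0.102
gripper_force: 50.6
```

Call:
step_arm --targets '[{"x": 0, "y": 0, "z": -0.02, "wx": 0, "wy": 0, "wz": 0}, {"x": 0, "y": 0, "z": -0.04, "wx": 0, "wy": 0, "wz": 0}, {"x": 0, "y": 0, "z": -0.05, "wx": 0, "wy": 0, "wz": 0}, {"x": 0, "y": 0, "z": -0.05, "wx": 0, "wy": 0, "wz": 0}, {"x": 0, "y": 0, "z": 0, "wx": 0, "wy": 0, "wz": 0}]'

```text
t: 26.4
ee_pos: [496.7, -369.4, 173.2]
eef_rot: [[1.0, 0.003, 0.007], [0.003, -1.0, -0.004], [0.007, 0.004, -1.0]]
contact_force: [0.4, -0.4, -3.4]
gripper_width: 0.105
gripper_force: 49.4
```

Run:
```python
from h import *
s,i,im=look('w_trh');R=np.array(s['eef_rot']);p=np.array(s['ee_pos'])
g=cv2.cvtColor(im,7)
y=p[1];e=edgefit(i,im,[(138,108,p[2]-7.5+14.5)],(p[0],p[1],0.2));print(e,'rel',(np.r_[e[0][:2],0]-p)@R)
print('to box',R.T@((np.array([458,221.5,0])-p)*[1,1,0]))
```

```text
t 26.4 p [ 496.7 -369.4  173.2] yaw 0.16 down [ 0. -0. -1.] F [ 0.4 -0.4 -3.4] w 0.105 49.4
(array([ 495.4, -369.9,    0.2]), np.float64(41.878028869628906)) rel [ -2.5  -0.2 173.2]
to box [ -37.  -591.    -2.9]
```

View pics/w_trh.png

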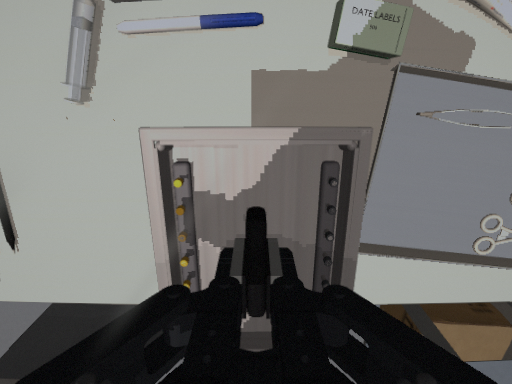

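The tray hangs level, its far flange edge at row 128 from (140,128) to (372,128). Carrying it over the box.

Call:
step_arm --targets '[{"x": -0.002, "y": -0.03, "z": 0, "wx": 0, "wy": 0, "wz": 0}, {"x": -0.004, "y": -0.058, "z": 0, "wx": 0, "wy": 0, "wz": 0}, {"x": -0.004, "y": -0.058, "z": 0, "wx": 0, "wy": 0, "wz": 0}, {"x": -0.004, "y": -0.058, "z": 0, "wx": 0, "wy": 0, "wz": 0}, {"x": -0.004, "y": -0.058, "z": 0, "wx": 0, "wy": 0, "wz": 0}, {"x": -0.004, "y": -0.058, "z": 0, "wx": 0, "wy": 0, "wz": 0}, {"x": -0.004, "y": -0.058, "z": 0, "wx": 0, "wy": 0, "wz": 0}, {"x": -0.004, "y": -0.058, "z": 0, "wx": 0, "wy": 0, "wz": 0}, {"x": -0.004, "y": -0.058, "z": 0, "wx": 0, "wy": 0, "wz": 0}, {"x": -0.003, "y": -0.058, "z": 0, "wx": 0, "wy": 0, "wz": 0}, {"x": 0, "y": -0.039, "z": 0, "wx": 0, "wy": 0, "wz": 0}, {"x": 0, "y": 0, "z": 0, "wx": 0, "wy": 0, "wz": -0.076}, {"x": 0, "y": 0, "z": 0.03, "wx": 0, "wy": 0, "wz": -0.075}, {"x": 0, "y": 0, "z": 0.03, "wx": 0, "wy": 0, "wz": 0}, {"x": 0, "y": 0, "z": 0, "wx": 0, "wy": 0, "wz": 0}, {"x": 0, "y": 0, "z": 0, "wx": 0, "wy": 0, "wz": 0}]'

```text
t: 28.45
ee_pos: [455.6, 222.9, 108.6]
eef_rot: [[0.971, 0.238, -0.001], [0.238, -0.971, -0.0], [-0.001, -0.0, -1.0]]
contact_force: [-0.1, -0.4, -2.3]
gripper_width: 0.1
gripper_force: 49.4
```

Run:
```python
from h import *
s,i,im=look('w_tro')
save('tro',im)
```

```text
t 28.45 p [455.6 222.9 108.6] yaw 13.76 down [-0. -0. -1.] F [-0.1 -0.4 -2.3] w 0.1 49.4
```

View pics/tro.png

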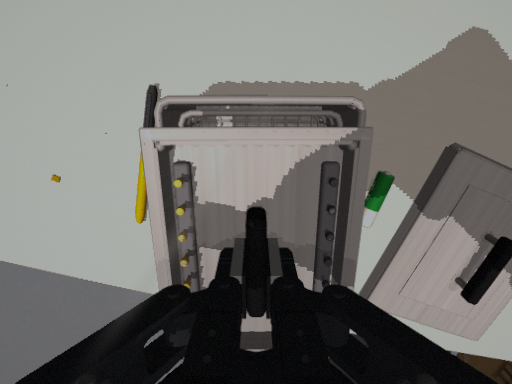

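The tray's far flange edge (141–371, row 128) runs parallel to the basket's rim (181–340, row 112) and the bead (155–365, row 97). I've now viewed 16 pictures, and the limit was 14. I'll view no more and work from numbers alone.

Run:
```python
from h import *
i,im=load('w_tro');s=st();R=np.array(s['eef_rot']);p=np.array(s['ee_pos'])
f=lambda u,v,z:((onz(i,[(u,v)],z)[0]-p)@R)[:2]
g=cv2.cvtColor(im,7).astype(int)
print('col256',list(zip(range(88,140),g[88:140,215:290:25].mean(1).astype(int))))
for v in(120,122):print('row',v,[(u,g[v,u]) for u in list(range(150,200))+list(range(322,372))][::1])
zf=p[2]-9.8+14.5
print('flange',f(256,128,zf),f(141,135,zf),f(371,135,zf));print('rim',f(256,111,54),f(181,120,54),f(340,120,54));print('bead',f(256,96,72),f(155,105,72),f(365,105,72))
print('bar should be',)
```

```text
t 28.5 p [456.  223.1 109.2] yaw 13.76 down [ 0.  0. -1.] F [ 0.6 -0.1 -2.1] w 0.102 49.4
col256 [(88, np.int64(113)), (89, np.int64(112)), (90, np.int64(112)), (91, np.int64(113)), (92, np.int64(113)), (93, np.int64(112)), (94, np.int64(105)), (95, np.int64(95)), (96, np.int64(110)), (97, np.int64(128)), (98, np.int64(145)), (99, np.int64(157)), (100, np.int64(152)), (101, np.int64(139)), (102, np.int64(124)), (103, np.int64(100)), (104, np.int64(60)), (105, np.int64(58)), (106, np.int64(85)), (107, np.int64(93)), (108, np.int64(88)), (109, np.int64(80)), (110, np.int64(78)), (111, np.int64(88)), (112, np.int64(98)), (113, np.int64(96)), (114, np.int64(82)), (115, np.int64(69)), (116, np.int64(79)), (117, np.int64(88)), (118, np.int64(89)), (119, np.int64(82)), (120, np.int64(82)), (121, np.int64(79)), (122, np.int64(83)), (123, np.int64(89)), (124, np.int64(91)), (125, np.int64(98)), (126, np.int64(85)), (127, np.int64(117)), (128, np.int64(147)), (129, np.int64(162)), (130, np.int64(165)), (131, np.int64(164)), (132, np.int64(164)), (133, np.int64(164)), (134, np.int64(164)), (135
[... 3801 characters left out ...]
)), (346, np.int64(36)), (347, np.int64(37)), (348, np.int64(38)), (349, np.int64(37)), (350, np.int64(33)), (351, np.int64(34)), (352, np.int64(38)), (353, np.int64(37)), (354, np.int64(37)), (355, np.int64(37)), (356, np.int64(37)), (357, np.int64(48)), (358, np.int64(63)), (359, np.int64(73)), (360, np.int64(83)), (361, np.int64(90)), (362, np.int64(93)), (363, np.int64(90)), (364, np.int64(86)), (365, np.int64(102)), (366, np.int64(114)), (367, np.int64(113)), (368, np.int64(113)), (369, np.int64(113)), (370, np.int64(114)), (371, np.int64(112))]
flange [66.1  0.1] [ 63.1 -52.6] [63.2 52.9]
rim [69.9  0.2] [ 64.4 -48.3] [64.5 54.5]
bead [79.4  0.1] [ 74.6 -58.4] [74.7 63.4]
bar should be
```

Call:
step_arm --targets '[{"x": 0.0036, "y": 0.0026, "z": 0.01, "wx": 0, "wy": 0, "wz": 0}, {"x": 0, "y": 0, "z": 0.02, "wx": 0, "wy": 0, "wz": 0}, {"x": 0, "y": 0, "z": 0.012, "wx": 0, "wy": 0, "wz": 0}, {"x": 0, "y": 0, "z": 0.004, "wx": 0, "wy": 0, "wz": 0}, {"x": 0, "y": 0, "z": 0.003, "wx": 0, "wy": 0, "wz": 0}, {"x": 0, "y": 0, "z": 0, "wx": 0, "wy": 0, "wz": 0}]'

```text
t: 29.25
ee_pos: [460.0, 221.3, 59.7]
eef_rot: [[0.971, 0.238, 0.0], [0.238, -0.971, 0.0], [0.0, -0.0, -1.0]]
contact_force: [0.2, -0.4, -1.9]
gripper_width: 0.102
gripper_force: 49.5
```

Call:
step_arm --targets '[{"x": 0, "y": 0, "z": 0.002, "wx": 0, "wy": 0, "wz": 0}, {"x": 0, "y": 0, "z": 0.002, "wx": 0, "wy": 0, "wz": 0}, {"x": 0, "y": 0, "z": 0, "wx": 0, "wy": 0, "wz": 0}]'

```text
t: 29.62
ee_pos: [459.8, 221.1, 55.4]
eef_rot: [[0.971, 0.238, -0.0], [0.238, -0.971, -0.0], [-0.0, 0.0, -1.0]]
contact_force: [-0.5, 0.6, -3.0]
gripper_width: 0.105
gripper_force: 49.5
```

No contact at 8 mm into the rim. The last few millimetres follow.

Call:
step_arm --targets '[{"x": 0, "y": 0, "z": 0.0015, "wx": 0, "wy": 0, "wz": 0}, {"x": 0, "y": 0, "z": 0.0015, "wx": 0, "wy": 0, "wz": 0}, {"x": 0, "y": 0, "z": 0, "wx": 0, "wy": 0, "wz": 0}]'

```text
t: 30.0
ee_pos: [459.8, 221.1, 52.4]
eef_rot: [[0.971, 0.238, -0.0], [0.238, -0.971, -0.0], [-0.0, 0.0, -1.0]]
contact_force: [0.3, -0.4, -1.9]
gripper_width: 0.104
gripper_force: 49.5
```

Call:
step_arm --targets '[{"x": 0, "y": 0, "z": 0.001, "wx": 0, "wy": 0, "wz": 0}, {"x": 0, "y": 0, "z": 0, "wx": 0, "wy": 0, "wz": 0}]'

```text
t: 30.25
ee_pos: [459.9, 221.2, 51.7]
eef_rot: [[0.971, 0.238, 0.0], [0.238, -0.971, -0.0], [0.0, 0.0, -1.0]]
contact_force: [-1.1, -0.9, 3.0]
gripper_width: 0.103
gripper_force: 50.1
```

Call:
step_arm --targets '[{"x": 0, "y": 0, "z": 0, "wx": 0, "wy": 0, "wz": 0}, {"x": 0, "y": 0, "z": 0, "wx": 0, "wy": 0, "wz": 0}, {"x": 0, "y": 0, "z": 0, "wx": 0, "wy": 0, "wz": 0}, {"x": 0, "y": 0, "z": 0, "wx": 0, "wy": 0, "wz": 0}]' --fingers 0.36

```text
t: 30.75
ee_pos: [459.9, 221.2, 51.5]
eef_rot: [[0.971, 0.238, 0.0], [0.238, -0.971, 0.0], [0.0, -0.0, -1.0]]
contact_force: [-0.3, -0.3, 0.2]
gripper_width: 0.357
gripper_force: 0.0
```

Call:
step_arm --targets '[{"x": 0, "y": 0, "z": -0.02, "wx": 0, "wy": 0, "wz": 0}, {"x": 0, "y": 0, "z": -0.04, "wx": 0, "wy": 0, "wz": 0}, {"x": 0, "y": 0, "z": -0.04, "wx": 0, "wy": 0, "wz": 0}, {"x": 0, "y": 0, "z": -0.04, "wx": 0, "wy": 0, "wz": 0}, {"x": 0, "y": 0, "z": 0, "wx": 0, "wy": 0, "wz": 0}, {"x": 0, "y": 0, "z": 0, "wx": 0, "wy": 0, "wz": 0}]'

```text
t: 31.5
ee_pos: [459.6, 220.8, 191.0]
eef_rot: [[0.971, 0.238, -0.0], [0.238, -0.971, -0.0], [-0.0, 0.0, -1.0]]
contact_force: [-1.0, -0.4, -1.0]
gripper_width: 0.36
gripper_force: 0.0
```

Run:
```python
from h import *
s,i,im=look('w_trin');R=np.array(s['eef_rot']);p=np.array(s['ee_pos'])
print('bar',bar(i,im,(461,222),69,r=60,th=40))
print('bead in',edgefit(i,im,[(148,118,72)],(458,221.8,13.6)),'flange',edgefit(i,im,[(138,108,56.5)],(460,221.8,13.6),(6,6,4)))
print('cup',env.recognise('cup','wrist'),'tray',env.recognise('drill_tray','wrist'))
print('lid?',R.T@((np.array([443,13,0])-p)*[1,1,0]))
```

```text
t 31.5 p [459.6 220.8 191. ] yaw 13.76 down [-0. -0. -1.] F [-1.  -0.4 -1. ] w 0.36 0.0
bar (((255.49996948242188, 182.99998474121094), (57.99999237060547, 8.999998092651367), 90.0), array([461.4, 221.5,  69. ]), np.float64(13.779310240654972), np.float64(56.07133476964374))
bead in (array([458.5, 221.8,  13.7]), np.float64(106.26679992675781)) flange (array([458.6, 221.1,  13.8]), np.float64(114.07756805419922))
cup [] tray [{'location': [463.9, 218.7, 45.0], 'conf': 0.61}]
lid? [-65.5 197.9   0.1]
```

The tray's bar reads the same place as the basket's bar did, it is level, and the contact height matched. Now the lid.

Call:
step_arm --targets '[{"x": -0.0164, "y": 0.0495, "z": 0, "wx": 0, "wy": 0, "wz": 0}, {"x": -0.0164, "y": 0.0495, "z": 0, "wx": 0, "wy": 0, "wz": 0}, {"x": -0.0164, "y": 0.0495, "z": 0, "wx": 0, "wy": 0, "wz": 0}, {"x": -0.0164, "y": 0.0495, "z": 0, "wx": 0, "wy": 0, "wz": 0}, {"x": 0, "y": 0, "z": 0, "wx": 0, "wy": 0, "wz": 0.116}, {"x": 0, "y": 0, "z": 0, "wx": 0, "wy": 0, "wz": 0.116}, {"x": 0, "y": 0, "z": 0, "wx": 0, "wy": 0, "wz": 0}, {"x": 0, "y": 0, "z": 0, "wx": 0, "wy": 0, "wz": 0}]' --fingers 0.5

```text
t: 32.65
ee_pos: [443.0, 13.4, 191.1]
eef_rot: [[0.993, -0.119, -0.001], [-0.119, -0.993, -0.0], [-0.001, 0.0, -1.0]]
contact_force: [0.0, -0.2, -0.7]
gripper_width: 0.503
gripper_force: 0.0
```

Run:
```python
from h import *
s,i,im=look('w_lid');R=np.array(s['eef_rot']);p=np.array(s['ee_pos'])
b=bar(i,im,(443,14),43.5,r=60,th=40);print(b,(b[1]-p)@R)
q=env.silhouettes('lid','wrist')[0];print(q['conf'],fit(i,q['pixels'],MOD['lid'],(443,14,-7)))
print(edgefit(i,im,[(172,142,0)],(443,14,-7)),edgefit(i,im,[(164,134,16)],(443,14,-7)))
```

```text
t 32.65 p [443.   13.4 191.1] yaw -6.85 down [-0. -0. -1.] F [ 0.  -0.2 -0.7] w 0.503 0.0
(((253.99996948242188, 174.99998474121094), (59.99999237060547, 7.999999046325684), 90.0), array([445.6,  14.8,  43.5]), np.float64(-6.913726093338672), np.float64(62.50417889877407)) [  2.6  -1.7 147.6]
0.84 (np.float64(443.55923673030526), np.float64(15.924739931470762), np.float64(-7.742472821763915), np.float64(0.9878301428892756))
(array([438.9,  14.8,  -7.1]), np.float64(73.03087615966797)) (array([442.9,  14.1,  -7.1]), np.float64(77.83518981933594))
```

Call:
step_arm --targets '[{"x": 0, "y": -0.002, "z": 0.04, "wx": 0, "wy": 0, "wz": 0}, {"x": 0, "y": 0, "z": 0.03, "wx": 0, "wy": 0, "wz": 0}, {"x": 0, "y": 0, "z": 0, "wx": 0, "wy": 0, "wz": 0}, {"x": 0, "y": 0, "z": 0, "wx": 0, "wy": 0, "wz": 0}]'

```text
t: 33.25
ee_pos: [444.0, 15.4, 122.3]
eef_rot: [[0.992, -0.123, 0.001], [-0.123, -0.992, 0.0], [0.001, -0.0, -1.0]]
contact_force: [1.0, 0.6, 0.0]
gripper_width: 0.498
gripper_force: 0.0
```

Run:
```python
from h import *
i0,_=load('w_lid');s,i,im=look('w_lid2');R=np.array(s['eef_rot']);p=np.array(s['ee_pos'])
b=bar(i,im,(445,14),43.5,r=60,th=40);print(b,(b[1]-p)@R,tri([(i0,(254,175)),(i,b[0][0])]))
q=env.silhouettes('lid','wrist')[0];print(q['conf'],fit(i,q['pixels'],MOD['lid'],(443,14,-7)))
```

```text
t 33.25 p [444.   15.4 122.3] yaw -7.07 down [ 0.  0. -1.] F [1.  0.6 0. ] w 0.498 0.0
(((256.0, 198.0), (76.0, 12.0), 90.0), array([446.8,  14.8,  43.5]), np.float64(-7.008666973622509), np.float64(63.66222911241971)) [ 2.7  0.2 78.8] [441.9  15.4  29.9]
0.63 (np.float64(443.5570234070931), np.float64(15.409129410962105), np.float64(-7.604343788646054), np.float64(0.9336282839662645))
```

Call:
step_arm --targets '[{"x": 0, "y": 0, "z": 0.04, "wx": 0, "wy": 0, "wz": 0}, {"x": 0, "y": 0, "z": 0.035, "wx": 0, "wy": 0, "wz": 0}, {"x": 0, "y": 0, "z": 0.02, "wx": 0, "wy": 0, "wz": 0}, {"x": 0, "y": 0, "z": 0.006, "wx": 0, "wy": 0, "wz": 0}, {"x": 0, "y": 0, "z": 0, "wx": 0, "wy": 0, "wz": 0}]'

```text
t: 33.98
ee_pos: [444.1, 15.3, 21.1]
eef_rot: [[0.992, -0.124, 0.001], [-0.124, -0.992, -0.0], [0.001, -0.0, -1.0]]
contact_force: [0.9, -0.0, -0.7]
gripper_width: 0.499
gripper_force: 0.0
```

Call:
step_arm --targets '[{"x": 0, "y": 0, "z": 0, "wx": 0, "wy": 0, "wz": 0}, {"x": 0, "y": 0, "z": 0, "wx": 0, "wy": 0, "wz": 0}, {"x": 0, "y": 0, "z": 0, "wx": 0, "wy": 0, "wz": 0}, {"x": 0, "y": 0, "z": 0, "wx": 0, "wy": 0, "wz": 0}]' --fingers 0 --force 60

```text
t: 34.48
ee_pos: [444.1, 15.2, 21.4]
eef_rot: [[0.992, -0.124, 0.002], [-0.124, -0.992, -0.0], [0.002, -0.0, -1.0]]
contact_force: [-0.7, -0.0, 8.5]
gripper_width: 0.103
gripper_force: 58.5
```

Call:
step_arm --targets '[{"x": 0, "y": 0, "z": -0.02, "wx": 0, "wy": 0, "wz": 0}, {"x": 0, "y": 0, "z": -0.04, "wx": 0, "wy": 0, "wz": 0}, {"x": 0, "y": 0, "z": -0.05, "wx": 0, "wy": 0, "wz": 0}, {"x": 0, "y": 0, "z": -0.03, "wx": 0, "wy": 0, "wz": 0}, {"x": 0, "y": 0, "z": 0, "wx": 0, "wy": 0, "wz": 0}, {"x": 0, "y": 0, "z": 0, "wx": 0, "wy": 0, "wz": 0}]'

```text
t: 35.22
ee_pos: [442.7, 14.9, 159.7]
eef_rot: [[0.992, -0.124, -0.001], [-0.124, -0.992, -0.0], [-0.001, 0.0, -1.0]]
contact_force: [0.3, 1.1, -4.3]
gripper_width: 0.105
gripper_force: 59.4
```

Run:
```python
from h import *
s,i,im=look('w_lidh');R=np.array(s['eef_rot']);p=np.array(s['ee_pos'])
zt=p[2]-21
e=edgefit(i,im,[(164,134,zt+16)],(p[0],p[1],-7));print(e,(np.r_[e[0][:2],0]-p)@R)
g=cv2.cvtColor(im,7).astype(int)
print(list(zip(range(60,150),g[60:150,200:312:20].mean(1).astype(int)))[::2])
print('to box',R.T@((np.array([455.2,221.5,0])-p)*[1,1,0]))
```

```text
t 35.23 p [442.7  14.9 159.7] yaw -7.13 down [-0. -0. -1.] F [ 0.3  1.1 -4.3] w 0.105 59.4
(array([443.1,  14.8,  -7.5]), np.float64(66.56743621826172)) [  0.6  -0.  159.7]
[(60, np.int64(124)), (62, np.int64(124)), (64, np.int64(124)), (66, np.int64(124)), (68, np.int64(124)), (70, np.int64(124)), (72, np.int64(124)), (74, np.int64(124)), (76, np.int64(124)), (78, np.int64(124)), (80, np.int64(125)), (82, np.int64(125)), (84, np.int64(124)), (86, np.int64(75)), (88, np.int64(66)), (90, np.int64(63)), (92, np.int64(108)), (94, np.int64(145)), (96, np.int64(139)), (98, np.int64(152)), (100, np.int64(151)), (102, np.int64(151)), (104, np.int64(145)), (106, np.int64(144)), (108, np.int64(149)), (110, np.int64(152)), (112, np.int64(152)), (114, np.int64(152)), (116, np.int64(152)), (118, np.int64(152)), (120, np.int64(151)), (122, np.int64(152)), (124, np.int64(152)), (126, np.int64(141)), (128, np.int64(142)), (130, np.int64(142)), (132, np.int64(142)), (134, np.int64(141)), (136, np.int64(142)), (138, np.int64(142)), (140, np.int64(141)), (142, np.int64(115)), (144, np.int64(145)), (146, np.int64(146)), (148, np.int64(145))]
to box [ -13.2 -206.5   -0.1]
```

Call:
step_arm --targets '[{"x": -0.0013, "y": -0.0231, "z": 0, "wx": 0, "wy": 0, "wz": 0}, {"x": -0.0023, "y": -0.046, "z": 0, "wx": 0, "wy": 0, "wz": 0}, {"x": -0.0023, "y": -0.046, "z": 0, "wx": 0, "wy": 0, "wz": 0}, {"x": -0.0023, "y": -0.046, "z": 0, "wx": 0, "wy": 0, "wz": 0}, {"x": -0.0023, "y": -0.046, "z": 0, "wx": 0, "wy": 0, "wz": 0}, {"x": -0.001, "y": 0, "z": 0, "wx": 0, "wy": 0, "wz": -0.116}, {"x": 0, "y": 0, "z": 0.02, "wx": 0, "wy": 0, "wz": -0.116}, {"x": 0, "y": 0, "z": 0.025, "wx": 0, "wy": 0, "wz": 0}, {"x": 0, "y": 0, "z": 0, "wx": 0, "wy": 0, "wz": 0}, {"x": 0, "y": 0, "z": 0, "wx": 0, "wy": 0, "wz": 0}]'

```text
t: 36.52
ee_pos: [457.6, 222.2, 115.4]
eef_rot: [[0.971, 0.238, -0.001], [0.238, -0.971, -0.0], [-0.001, 0.0, -1.0]]
contact_force: [-0.4, 0.3, -2.9]
gripper_width: 0.102
gripper_force: 59.3
```

Run:
```python
from h import *
s,i,im=look('w_lido');R=np.array(s['eef_rot']);p=np.array(s['ee_pos']);z=p[2]-21.4
e=edgefit(i,im,[(164,134,z+16)],(p[0],p[1],13.7));print('wrist lid',e,(np.r_[e[0][:2],0]-p)@R)
for c in('top','side'):
    it=env.camera_info(c);im=env.grab_frame(c)
    q=env.silhouettes('lid',c)
    for k in q[:1]:print(c,k['conf'],fit(it,k['pixels'],MOD['lid']+[0,0,z],(p[0],p[1],13.7)),k['pixels'].sum())
    print('edge',edgefit(it,im,[(172,142,z)],(p[0],p[1],13.7)))
    for k in env.silhouettes('set_box',c)[:1]:print('box',c,k['conf'],k['pixels'].sum())
```

```text
t 36.52 p [457.6 222.2 115.4] yaw 13.76 down [-0. -0. -1.] F [-0.4  0.3 -2.9] w 0.102 59.3
wrist lid (array([457.6, 222.3,  13.8]), np.float64(66.2967758178711)) [  0.1  -0.  115.4]
top 0.97 (np.float64(460.5931699150935), np.float64(212.24118549211755), np.float64(8.812440779410375), np.float64(0.3533182989690722)) 1239
edge (array([457.7, 230.2,  14.5]), np.float64(52.2679443359375))
side 0.76 (np.float64(457.6284561163468), np.float64(221.40977149449876), np.float64(14.457497587595295), np.float64(0.8849104859335039)) 1292
edge (array([457.5, 223.4,  14.5]), np.float64(92.05691528320312))
box side 0.75 1045
```

Call:
step_arm --targets '[{"x": 0, "y": 0, "z": 0.012, "wx": 0, "wy": 0, "wz": 0}, {"x": 0, "y": 0, "z": 0.008, "wx": 0, "wy": 0, "wz": 0}, {"x": 0, "y": 0, "z": 0.004, "wx": 0, "wy": 0, "wz": 0}, {"x": 0, "y": 0, "z": 0.003, "wx": 0, "wy": 0, "wz": 0}, {"x": 0, "y": 0, "z": 0, "wx": 0, "wy": 0, "wz": 0}]'

```text
t: 37.5
ee_pos: [457.7, 222.1, 88.3]
eef_rot: [[0.971, 0.238, -0.0], [0.238, -0.971, -0.0], [-0.0, 0.0, -1.0]]
contact_force: [-0.0, 0.7, -3.7]
gripper_width: 0.101
gripper_force: 59.5
```

Call:
step_arm --targets '[{"x": 0, "y": 0, "z": 0.002, "wx": 0, "wy": 0, "wz": 0}, {"x": 0, "y": 0, "z": 0.002, "wx": 0, "wy": 0, "wz": 0}, {"x": 0, "y": 0, "z": 0, "wx": 0, "wy": 0, "wz": 0}]'

```text
t: 37.88
ee_pos: [457.7, 222.1, 84.4]
eef_rot: [[0.971, 0.238, -0.0], [0.238, -0.971, -0.0], [-0.0, 0.0, -1.0]]
contact_force: [0.3, -0.2, -2.9]
gripper_width: 0.104
gripper_force: 59.5
```

Call:
step_arm --targets '[{"x": 0, "y": 0, "z": 0.0015, "wx": 0, "wy": 0, "wz": 0}, {"x": 0, "y": 0, "z": 0.001, "wx": 0, "wy": 0, "wz": 0}, {"x": 0, "y": 0, "z": 0, "wx": 0, "wy": 0, "wz": 0}]'

```text
t: 38.25
ee_pos: [457.7, 222.1, 81.9]
eef_rot: [[0.971, 0.238, -0.0], [0.238, -0.971, -0.0], [-0.0, 0.0, -1.0]]
contact_force: [-0.5, -0.3, -3.1]
gripper_width: 0.107
gripper_force: 59.5
```

Call:
step_arm --targets '[{"x": 0, "y": 0, "z": 0.0008, "wx": 0, "wy": 0, "wz": 0}, {"x": 0, "y": 0, "z": 0, "wx": 0, "wy": 0, "wz": 0}]'

```text
t: 38.5
ee_pos: [457.8, 222.2, 81.2]
eef_rot: [[0.971, 0.238, 0.0], [0.238, -0.971, 0.0], [0.0, -0.0, -1.0]]
contact_force: [-0.0, -0.9, -2.7]
gripper_width: 0.102
gripper_force: 59.6
```

Call:
step_arm --targets '[{"x": 0, "y": 0, "z": 0.0008, "wx": 0, "wy": 0, "wz": 0}, {"x": 0, "y": 0, "z": 0, "wx": 0, "wy": 0, "wz": 0}]'

```text
t: 38.75
ee_pos: [457.8, 222.2, 81.2]
eef_rot: [[0.971, 0.238, 0.001], [0.238, -0.971, -0.0], [0.001, 0.0, -1.0]]
contact_force: [-4.0, -1.7, 8.7]
gripper_width: 0.101
gripper_force: 61.1
```

Call:
step_arm --targets '[{"x": 0, "y": 0, "z": 0, "wx": 0, "wy": 0, "wz": 0}, {"x": 0, "y": 0, "z": 0, "wx": 0, "wy": 0, "wz": 0}, {"x": 0, "y": 0, "z": 0, "wx": 0, "wy": 0, "wz": 0}, {"x": 0, "y": 0, "z": 0, "wx": 0, "wy": 0, "wz": 0}]' --fingers 0.5

```text
t: 39.25
ee_pos: [457.8, 222.2, 80.4]
eef_rot: [[0.971, 0.238, 0.0], [0.238, -0.971, 0.0], [0.0, -0.0, -1.0]]
contact_force: [-0.3, 0.7, -0.3]
gripper_width: 0.504
gripper_force: 0.0
```

Call:
step_arm --targets '[{"x": 0, "y": 0, "z": -0.02, "wx": 0, "wy": 0, "wz": 0}, {"x": 0, "y": 0, "z": -0.04, "wx": 0, "wy": 0, "wz": 0}, {"x": 0, "y": 0, "z": -0.04, "wx": 0, "wy": 0, "wz": 0}, {"x": 0, "y": 0, "z": -0.04, "wx": 0, "wy": 0, "wz": 0}, {"x": 0, "y": 0, "z": 0, "wx": 0, "wy": 0, "wz": 0}, {"x": 0, "y": 0, "z": 0, "wx": 0, "wy": 0, "wz": 0}]'

```text
t: 40.0
ee_pos: [457.5, 221.8, 219.9]
eef_rot: [[0.971, 0.238, -0.0], [0.238, -0.971, -0.0], [-0.0, 0.0, -1.0]]
contact_force: [-0.1, -0.6, -0.0]
gripper_width: 0.5
gripper_force: 0.0
```

Run:
```python
from h import *
s,i,im=look('w_lidin')
print('handle',bar(i,im,(458,222),103.5,r=60,th=40))
k=env.silhouettes('lid','wrist')[0];print(k['conf'],fit(i,k['pixels'],MOD['lid']+[0,0,60],(458,222,13.7)))
it=env.camera_info('side');im=env.grab_frame('side')
k=env.silhouettes('lid','side')[0]
for z in(56,60,64,68):print('side lid z',z,k['conf'],fit(it,k['pixels'],MOD['lid']+[0,0,z],(458,222,13.7)),edgefit(it,im,[(172,142,z),(164,134,z+16)],(457.5,221.5,13.7),(4,4,3)))
```

```text
t 40.0 p [457.5 221.8 219.9] yaw 13.75 down [-0. -0. -1.] F [-0.1 -0.6 -0. ] w 0.5 0.0
handle (((255.5, 184.0), (66.0, 9.0), 90.0), array([460. , 222.7, 103.5]), np.float64(13.779426929493452), np.float64(62.60965673220067))
0.86 (np.float64(457.12441608852623), np.float64(222.19968532934502), np.float64(13.368450480489532), np.float64(0.9705798855469392))
side lid z 56 0.85 (np.float64(458.36102617259144), np.float64(216.94721816239928), np.float64(14.475801426075634), np.float64(0.9473235727012163)) (array([460.1, 219.3,  13.5]), np.float64(93.87036895751953))
side lid z 60 0.85 (np.float64(455.7716612781162), np.float64(223.68902623061848), np.float64(13.640062590326172), np.float64(0.9385534783941158)) (array([457.6, 225.5,  13.5]), np.float64(94.36315155029297))
side lid z 64 0.85 (np.float64(452.72776236695574), np.float64(231.543839812501), np.float64(15.66795931378713), np.float64(0.9329979419163046)) (array([455.9, 225.5,  11.8]), np.float64(79.11956024169922))
side lid z 68 0.85 (np.float64(450.64345786028963), np.float64(237.39998524743677), np.float64(14.05545284733395), np.float64(0.9164049648571856)) (array([457.3, 217.5,  11.9]), np.float64(74.55490112304688))
```

```bash
python3 -c "
from cell import env
print(env.job_done())"
```

```text
the job is handed in; nothing more can be done
None
```

The box is packed and handed in at about 40 s: basket, cup (upright throughout), tray and lid each seated at the expected height by contact force and pose readings, though no verdict came back and I viewed 16 pictures, two over the limit of 14.

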